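# Check the syringes back in

### The job

Class is over and the syringes must be checked: lay every syringe from the bench in a pair of notches of its own on the white sloping rack, nozzle downhill and flange hooked over the uphill side of the higher plate, and push its plunger fully home. If a plunger jams before it is home, leave it as far in as it went, take that syringe off the rack and lay it in the blue tray. Leave the dish and the black case where they are.

Things in the scene. Friction and masses are not known exactly. Their poses are not given: they have to be found in the camera images.
- syringe_a: plastic syringe, all alike, not all present: clear barrel 24 mm thick, 90 long, nozzle 12 long, 8 thick; rear flange 4 thick, 46 wide (y), 24 high (z), its front face 45 mm behind the origin; green plunger. Origin on the axis at mid barrel, 12 mm above the table when lying; x along the axis to the nozzle. 47 g; lies nozzle to the left or right
- plunger_a (a joint): how far syringe_a's plunger is in (m): 0 drawn out, 0.036 fully home. Flat thumb disc, 23 mm across, outer face (97 mm minus this value) behind the syringe's origin. A sound plunger slides against 4 N and stays where left; a faulty one slides alike at first, then jams hard before it is home
- syringe_b: plastic syringe, all alike, not all present: clear barrel 24 mm thick, 90 long, nozzle 12 long, 8 thick; rear flange 4 thick, 46 wide (y), 24 high (z), its front face 45 mm behind the origin; green plunger. Origin on the axis at mid barrel, 12 mm above the table when lying; x along the axis to the nozzle. 47 g; lies nozzle to the left or right
- plunger_b (a joint): how far syringe_b's plunger is in (m): 0 drawn out, 0.036 fully home. Flat thumb disc, 23 mm across, outer face (97 mm minus this value) behind the syringe's origin. A sound plunger slides against 4 N and stays where left; a faulty one slides alike at first, then jams hard before it is home
- syringe_c: plastic syringe, all alike, not all present: clear barrel 24 mm thick, 90 long, nozzle 12 long, 8 thick; rear flange 4 thick, 46 wide (y), 24 high (z), its front face 45 mm behind the origin; green plunger. Origin on the axis at mid barrel, 12 mm above the table when lying; x along the axis to the nozzle. 47 g; lies nozzle to the left or right
- plunger_c (a joint): how far syringe_c's plunger is in (m): 0 drawn out, 0.036 fully home. Flat thumb disc, 23 mm across, outer face (97 mm minus this value) behind the syringe's origin. A sound plunger slides against 4 N and stays where left; a faulty one slides alike at first, then jams hard before it is home
- syringe_d: plastic syringe, all alike, not all present: clear barrel 24 mm thick, 90 long, nozzle 12 long, 8 thick; rear flange 4 thick, 46 wide (y), 24 high (z), its front face 45 mm behind the origin; green plunger. Origin on the axis at mid barrel, 12 mm above the table when lying; x along the axis to the nozzle. 47 g; lies nozzle to the left or right
- plunger_d (a joint): how far syringe_d's plunger is in (m): 0 drawn out, 0.036 fully home. Flat thumb disc, 23 mm across, outer face (97 mm minus this value) behind the syringe's origin. A sound plunger slides against 4 N and stays where left; a faulty one slides alike at first, then jams hard before it is home
- syringe_e: plastic syringe, all alike, not all present: clear barrel 24 mm thick, 90 long, nozzle 12 long, 8 thick; rear flange 4 thick, 46 wide (y), 24 high (z), its front face 45 mm behind the origin; green plunger. Origin on the axis at mid barrel, 12 mm above the table when lying; x along the axis to the nozzle. 47 g; lies nozzle to the left or right
- plunger_e (a joint): how far syringe_e's plunger is in (m): 0 drawn out, 0.036 fully home. Flat thumb disc, 23 mm across, outer face (97 mm minus this value) behind the syringe's origin. A sound plunger slides against 4 N and stays where left; a faulty one slides alike at first, then jams hard before it is home
- syringe_f: plastic syringe, all alike, not all present: clear barrel 24 mm thick, 90 long, nozzle 12 long, 8 thick; rear flange 4 thick, 46 wide (y), 24 high (z), its front face 45 mm behind the origin; green plunger. Origin on the axis at mid barrel, 12 mm above the table when lying; x along the axis to the nozzle. 47 g; lies nozzle to the left or right
- plunger_f (a joint): how far syringe_f's plunger is in (m): 0 drawn out, 0.036 fully home. Flat thumb disc, 23 mm across, outer face (97 mm minus this value) behind the syringe's origin. A sound plunger slides against 4 N and stays where left; a faulty one slides alike at first, then jams hard before it is home
- rack: white draining rack fixed to the table: two upright notched plates 300 mm long (along y), 8 thick, on a base 120 wide (x), 8 thick. Origin under the middle of the base, z up, x downhill. Four pairs of V notches at y = -105, -35, +35, +105 mm, 40 mm wide at the top, 20 deep. A seated syringe slopes 18 degrees, nozzle down to +x; its origin is then at x = +5, z = 84 mm
- rack_high (a point): middle of the top edge of the rack's higher plate, 98 mm above the table, at x = -34 mm of the rack; a seated syringe's flange hooks over its uphill (-x) face
- rack_low (a point): middle of the top edge of the rack's lower plate, 76 mm above the table, at x = +36 mm of the rack; it carries the barrel's front. 62 mm free between the two plates
- tray: blue plastic tray, loose on the table, 220 mm (x) by 160 mm (y), 40 mm high, walls and floor 4 mm thick, about 0.45 kg; origin under the middle of its floor, z up
- dish: round covered dish, 50 mm in diameter, 18 mm high, not part of the job; origin under its middle
- case: black case of a counting chamber, 40 by 80 by 17 mm, not part of the job; origin under its middle
Things that resemble listed ones, but are neither listed nor needed, are in the scene too. What is shaped like the syringe_a but purple is not meant.

How it is judged:
By the outcome, as a careful person would: the job done as asked, in the order asked, and still so for the second after the job is handed in, with the robot touching nothing.
Of syringe_a, syringe_b, syringe_c, syringe_d, syringe_e, syringe_f only 4 to 5 are there at a start; the rules pass over those that are not, and their reading is None.
At some moment in a run one of tray, syringe_a, syringe_b, syringe_c, syringe_d, syringe_e, syringe_f may be knocked a few centimetres aside while the robot is not near it.
Once in a run the grip may slacken for a moment while it holds something.
It also fails if it takes over 210 s, if anything falls off the work surface, if the arm or the gripper's body presses on something with over 40 N, if the wrist force passes 120 N, or if a joint passes its speed limit or range.

### The arm

A 7-joint arm with a two-finger parallel gripper is mounted at the origin on the work surface. World frame = base frame: x ahead of the robot, y to its left, z up, the work surface at z = 0. Lengths are in m, angles in rad, forces in N, time in s.
With the tool pointing down it reaches from about 0.425 to 0.95 m from the base axis. Payload 4.7 kg.
Tool frame: the origin (TCP) lies at the very end of the fingers, on their centre line; the grasp point (between the pads) lies arm.pinch_z behind it (arm.pinch_z is the distance from the TCP to the grasp point, in m); z points along the fingers, y is the line along which they close (so a half turn about z gives the same grasp; the last joint's range is limited). The gripper opens to 85 mm and grips with 20 to 120 N. Pads are 22 mm wide; open, the fingers measure 114 mm over their backs; the gripper's body (76 mm by 85 mm) begins 54 mm behind the grasp point. The pads swing forward as they close: fully open they stand 13 mm farther back than shut.
Start: joints at [-1.305, 0.469, -0.049, 1.532, 0.024, 1.141, -0.082], TCP at [0.196, 0.646, 0.231] pointing down, gripper open.
Joint ranges: [-2.59, 2.59], [-0.33, 1.99], [-1.39, 1.29], [0.1, 2.45], [-1.04, 4.18], [0.21, 1.99], [-2.66, 2.66]. Speed limits (rad/s): [2.57, 2.57, 3.14, 3.14, 3.14, 3.14, 3.14].

### API

Orientations are given as [roll, pitch, yaw] about the fixed x, y, z axes, in that order (R = Rz(yaw) Ry(pitch) Rx(roll)).
In Python, from bench import status, cams, job, arm gives the robot as it stands.
- The arm moves only by the tool servo_tool, never from a script. Its argument "plan" is a list of rows, each a list of 5 numbers: the shift along the tool's x, y, z scaled (see below), then the turn about the tool's z scaled (see below), then the closure, from -1 (fully open) to 1 (shut). A call has 1 to 12 rows; each row shifts and turns the commanded pose from where the row before left it, along the tool's axes as they then stand; what a row does not reach is not made up. The controller multiplies each number of a shift by 3 cm and each number of a turn by 0.12 rad. A row lasts 1/8 s, in which the tool goes at most 62.5 mm and 10.7 degrees, less where a joint would pass 70% of its speed; a pose out of reach is approached as far as the arm can. A call with a number of a shift or a turn outside -1 to 1 is refused whole. A call with a gripper value outside its range is refused whole. The fingers move at their own pace and stop on an object; "force" is the grip in N (left out, the last holds). Time passes only in rows, so rows that do not move let the fingers close. It gives the time, the measured TCP pose, the force, the opening and the grip force at its end, in the units of the state.
- status.state(): the state, without advancing time (a new reading comes with each control period).
- cams.grab_frame(name): name is "scene" or "side" or "wrist"; returns a dict with "image" (400x640x3 uint8, blue, green, red), "z_map" (400x640 float32, m along the optical axis (not along the pixel's ray), 0 where there is no reading), "fx", "fy", "cx", "cy" (pixels), "rvec" (rotation vector, rad) and "tvec" (3), from world to camera coordinates, as OpenCV has them. Camera axes: x right, y down, z forward; pixel columns grow to the right and rows downward; lengths in m; the calibration is good to about 2 mm. A picture is of the moment at which its call begins.
- job.sign_off(): hands the job in; it is judged then, once.
The state is a dict: "t": time; "q": joint angles; "qvel": joint speeds; "effort": joint torques, N m; "ee_pos": TCP position; "tcp_rot": TCP orientation; "contact_force": force on the tool from outside, world axes, zero at the start; "ft_torque": the same for the moment, N m; "finger_gap": opening from 0.0 (shut) to 1.0 (fully open); "grasp_force": force on a finger pad.
Only numpy, scipy, OpenCV 4.12 (cv2) and the standard library are available. Lean on these libraries where they do the work, as an engineer would, in place of code of your own. Each camera call takes 0.05 s, during which the arm holds its last target. There are 200 camera calls.

## Working session

There is one attempt and no reset: what is moved stays moved. The work goes in short steps, Python scripts to look and compute and a tool call to move; the robot and the scene stay as the last step left them, time stands still between calls to the robot, and variables do not carry over. Pictures are saved under pics/ and viewed, at most 14 in all, crops included, and the job is handed in when it is done.

Besides the shell and the picture viewer there is one more tool, called after "Emit:" as name(argument=value, ...) on one line, values as JSON. servo_tool: Moves the arm, as the interface text tells. Its arguments: {"type":"object","properties":{"plan":{"type":"array"},"force":{"type":"number"}},"required":["plan"]}

```bash
ls; mkdir -p pics; cat > h.py <<'E'
import numpy as np, cv2
from bench import status, cams, job, arm
def grab(n):
    f=cams.grab_frame(n); R,_=cv2.Rodrigues(np.array(f['rvec'],float)); f['R']=R; f['t']=np.array(f['tvec'],float).ravel(); return f
def world(f,u=None,v=None):
    z=f['z_map'].astype(float)
    V,U=np.mgrid[:z.shape[0],:z.shape[1]]
    P=np.stack([(U-f['cx'])/f['fx']*z,(V-f['cy'])/f['fy']*z,z],-1)
    return (P-f['t'])@f['R']
def pix(f,p):
    c=f['R']@np.array(p,float)+f['t']; return c[0]/c[2]*f['fx']+f['cx'],c[1]/c[2]*f['fy']+f['cy']
E
python3 - <<'E'
from h import *
s=status.state(); print(s); print(arm.pinch_z)
for n in ['scene','side']:
    f=grab(n); cv2.imwrite(f'pics/{n}0.png',f['image']); np.savez(f'{n}0.npz',**f)
    print(n,-f['R'].T@f['t'],f['R'][2])
E
```

```text
pics
{'t': 0.0, 'q': array([-1.30490243,  0.46943263, -0.04858056,  1.53369105,  0.02410819,
        1.14100354, -0.08229139]), 'qvel': array([-0.0010459 , -0.00011263, -0.00017594, -0.00087633,  0.00054509,
        0.00043823,  0.00064432]), 'effort': array([-2.72822763e-04, -5.10315442e+01, -4.64705878e-02, -2.37710166e+01,
        1.07383556e-02,  7.45797384e-03,  7.11967914e-06]), 'ee_pos': array([0.19594681, 0.64532234, 0.23026854]), 'tcp_rot': array([-3.13964588e+00,  8.59182064e-05,  2.84682960e+00]), 'contact_force': array([-0.04175793,  0.53141533, -0.44920139]), 'ft_torque': array([ 0.00585405, -0.035834  , -0.03642494]), 'grasp_force': 0.0, 'finger_gap': 1.0017276552267331}
0.0187
scene [1.11448487 0.64941515 0.75016661] [-0.56332327 -0.60604815 -0.56158039]
side [ 0.25842605 -1.05679354  1.04802458] [ 0.1286232   0.72461498 -0.67704446]
```

View pics/scene0.png

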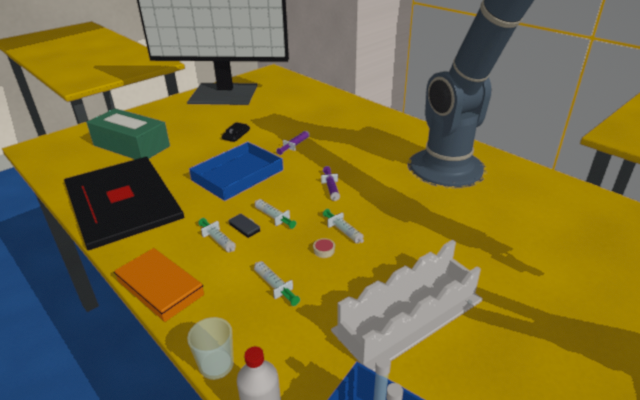

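View pics/side0.png

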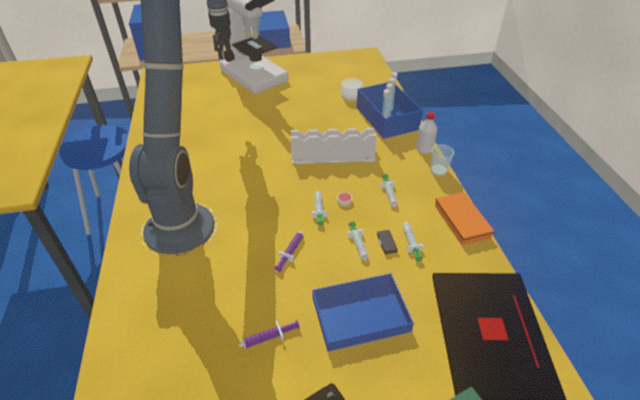

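Four green-plunger syringes are in the scene picture at (215,233), (275,213), (343,225) and (275,283). The purple ones at (331,183) and (293,143) are decoys. The rack is near (405,300) and the tray near (236,170). Next I make a metric top-down view.

```bash
cat >> h.py <<'E'
X0,X1,Y0,Y1,S=0.25,0.95,-0.45,0.6,600  # top view px/m
def top(fs,zmin=-0.01,zmax=0.25):
    W=int((X1-X0)*S);H=int((Y1-Y0)*S)
    im=np.zeros((H,W,3),np.uint8);Z=np.full((H,W),-1.)
    for f in fs:
        P=world(f).reshape(-1,3);C=np.asarray(f['image']).reshape(-1,3);ok=(f['z_map'].ravel()>0)&(P[:,2]>zmin)&(P[:,2]<zmax)
        P=P[ok];C=C[ok]
        o=np.argsort(P[:,2]);P=P[o];C=C[o]
        i=((P[:,0]-X0)*S).astype(int);j=((Y1-P[:,1])*S).astype(int)
        k=(i>=0)&(i<W)&(j>=0)&(j<H)
        for a,b,z,c in zip(i[k],j[k],P[k,2],C[k]):
            if z>Z[b,a]: Z[b,a]=z;im[b,a]=c
    return im,Z
E
python3 - <<'E'
from h import *
fs=[dict(np.load(f'{n}0.npz')) for n in ['scene','side']]
im,Z=top(fs); print(im.shape)
cv2.imwrite('pics/top0.png',cv2.resize(im.transpose(1,0,2)[:, ::-1],None,fx=1.2,fy=1.2)) # vertical=x down, horizontal: right=+y
for f in fs:
    P=world(f);hsv=cv2.cvtColor(f['image'],cv2.COLOR_BGR2HSV)
    def comp(m,name,amin):
        n,l,st,c=cv2.connectedComponentsWithStats(m.astype(np.uint8))
        for i in range(1,n):
            if st[i,4]>=amin:
                q=P[l==i];print(name,c[i].round(),st[i,4],np.median(q,0).round(3),q.min(0).round(3),q.max(0).round(3))
    z=P[...,2];R=(P[...,0]>0.2)&(P[...,0]<1)&(abs(P[...,1])<.7)
    h,s,v=hsv[...,0],hsv[...,1],hsv[...,2]
    comp(R&(z>.004)&(z<.04)&(s<60)&(v>80),'white',40)
    comp(R&(z>.004)&(z<.04)&(h>45)&(h<85)&(s>80),'green',8)
    comp(R&(z>.045)&(z<.12)&(s<60)&(v>80),'rack',100)
    comp(R&(z>.02)&(z<.06)&(h>100)&(h<130)&(s>100),'tray',100)
    comp(R&(z>.003)&(z<.03)&(v<70),'dark',100)
    print()
E
```

```text
(630, 420, 3)
white [289. 144.] 59 [ 0.263 -0.415  0.02 ] [ 0.243 -0.444  0.004] [ 0.287 -0.4    0.029]
white [324. 178.] 42 [ 0.324 -0.193  0.018] [ 0.304 -0.208  0.005] [ 0.332 -0.175  0.028]
white [335. 195.] 52 [ 0.363 -0.11   0.017] [ 0.352 -0.118  0.005] [ 0.371 -0.1    0.028]
white [271. 211.] 308 [ 0.534 -0.166  0.022] [ 0.502 -0.23   0.004] [ 0.549 -0.12   0.029]
white [345. 227.] 372 [0.446 0.009 0.022] [ 0.41  -0.042  0.004] [0.459 0.069 0.03 ]
white [218. 236.] 377 [ 0.688 -0.181  0.022] [ 0.659 -0.233  0.004] [ 0.705 -0.122  0.028]
white [325. 253.] 59 [0.54  0.039 0.011] [0.52  0.02  0.004] [0.552 0.044 0.018]
white [272. 279.] 463 [0.686 0.027 0.023] [ 0.66  -0.036  0.004] [0.706 0.064 0.029]
white [404. 301.] 2244 [0.532 0.259 0.012] [0.394 0.231 0.005] [0.668 0.315 0.04 ]
white [412. 329.] 2754 [0.577 0.323 0.012] [0.397 0.203 0.004] [0.696 0.362 0.04 ]
white [209. 344.] 181 [0.877 0.083 0.028] [0.862 0.079 0.01 ] [0.9   0.091 0.04 ]
white [217. 369.] 338 [0.897 0.138 0.023] [0.866 0.115 0.004] [0.917 0.143 0.04 ]
green [149. 151.] 259 [ 0.612 -0.687  0.024] [ 0.553 
[... 2515 characters left out ...]
.376 0.046] [0.832 0.511 0.12 ]
rack [427. 132.] 342 [0.865 0.219 0.087] [0.843 0.202 0.045] [0.903 0.255 0.12 ]
rack [333. 139.] 1456 [0.535 0.254 0.067] [0.385 0.217 0.045] [0.69  0.343 0.101]
rack [440. 159.] 212 [0.865 0.081 0.067] [0.842 0.067 0.045] [0.916 0.144 0.09 ]
tray [374.  95.] 132 [0.773 0.572 0.042] [0.727 0.554 0.02 ] [0.81  0.59  0.059]
tray [403. 104.] 155 [0.867 0.487 0.043] [0.85  0.402 0.02 ] [0.888 0.552 0.06 ]
tray [396. 125.] 402 [0.795 0.345 0.041] [0.722 0.322 0.02 ] [0.903 0.426 0.06 ]
tray [363. 313.] 958 [ 0.473 -0.461  0.033] [ 0.359 -0.495  0.02 ] [ 0.583 -0.321  0.045]
dark [494. 338.] 11018 [ 0.769 -0.555  0.02 ] [ 0.628 -0.7    0.012] [ 0.924 -0.333  0.028]
```

View pics/top0.png

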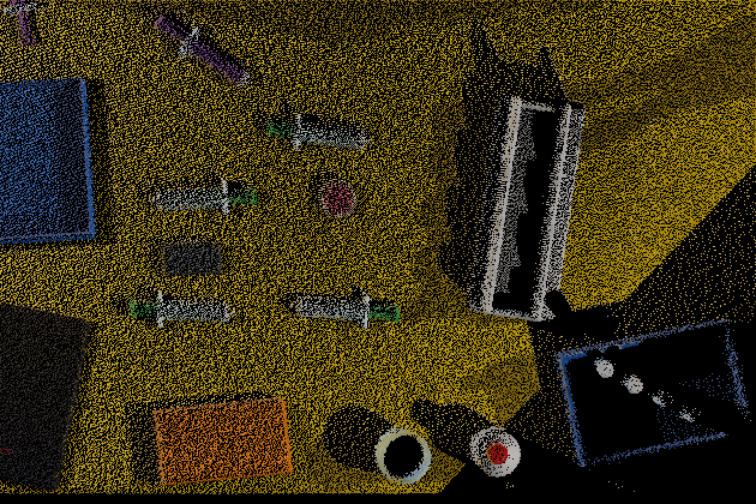

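The top view shows the four green-plunger syringes lying along ±y. The two purple ones are at upper left and can be ignored. The rack is at right with its long side roughly along x, and the tray is at far left. Next I fit the exact poses.

```bash
cat >> h.py <<'E'
def cloud(fs):
    return np.concatenate([world(f)[f['z_map']>0] for f in fs]),np.concatenate([cv2.cvtColor(f['image'],cv2.COLOR_BGR2HSV)[f['z_map']>0] for f in fs])
def syr(P,H,c,r=.085):
    """pose of a syringe on a surface near c=(x,y): origin xy, yaw (to nozzle), plunger disc dist"""
    m=(np.hypot(P[:,0]-c[0],P[:,1]-c[1])<r)&(P[:,2]>.006)&(P[:,2]<.05); Q=P[m];h=H[m]
    g=(h[:,0]>40)&(h[:,0]<90)&(h[:,1]>90)
    w=(h[:,1]<90)&(h[:,2]>70)
    k=g|w;Q=Q[k];g=g[k]
    # axis: line through top ridge points (z>.018), excluding flange outliers by weights
    b=Q[(Q[:,2]>.015)]
    vx,vy,x0,y0=cv2.fitLine(b[:,:2].astype(np.float32),cv2.DIST_HUBER,0,.005,.005).ravel()
    d=np.array([vx,vy]);n=np.array([-vy,vx]);o=np.array([x0,y0])
    if (Q[g][:,:2].mean(0)-o)@d>0:d=-d
    s=(Q[:,:2]-o)@d;t=(Q[:,:2]-o)@n
    fl=s[(abs(t)>.015)&~g]
    return dict(yaw=np.arctan2(d[1],d[0]),o=o,d=d,smin=np.percentile(s[g],3),smax=np.percentile(s,99),fl=np.median(fl),nfl=len(fl),org=o+d*(np.median(fl)+.047),tmid=np.median(t), disc=np.median(fl)+.047-np.percentile(s[g],3))
E
python3 - <<'E'
from h import *
fs=[dict(np.load(f'{n}0.npz')) for n in ['scene','side']]
P,H=cloud(fs)
for c in [(.44,0),(.525,-.165),(.68,-.19),(.68,.02)]:
    r=syr(P,H,c);print(c,{k:np.round(v,3).tolist() for k,v in r.items()})
m=(P[:,0]>.37)&(P[:,0]<.71)&(P[:,1]>.18)&(P[:,1]<.38)&(H[:,1]<80)
R=P[m]
lo=R[(R[:,2]>.03)]
vx,vy,x0,y0=cv2.fitLine(lo[:,:2].astype(np.float32),cv2.DIST_HUBER,0,.005,.005).ravel()
print(vx,vy,x0,y0)
d=np.array([vx,vy]);n=np.array([-vy,vx]);n*=np.sign(n[1])
a=(R[:,:2])@d;t=R[:,:2]@n
for lo_,hi in [(.002,.012),(.03,.05),(.07,.078),(.08,.09),(.092,.1)]:
    k=(R[:,2]>lo_)&(R[:,2]<hi);print(lo_,k.sum(),a[k].min(),a[k].max(),np.histogram(t[k],np.arange(t.min(),t.max()+.008,.008))[0],t.min())
tr=(P[:,0]>.33)&(P[:,0]<.63)&(P[:,1]<-.29)&(P[:,1]>-.53)&(P[:,2]>.03)&(P[:,2]<.045)&(H[:,0]>100)&(H[:,0]<130)
print(cv2.minAreaRect(P[tr][:,:2].astype(np.float32)))
E
```

```text
(0.44, 0) {'yaw': 1.4509999752044678, 'o': [0.4390000104904175, -0.014000000432133675], 'd': [0.11999999731779099, 0.9929999709129333], 'smin': -0.065, 'smax': 0.077, 'fl': -0.006, 'nfl': 121, 'org': [0.444, 0.027], 'tmid': -0.001, 'disc': 0.106}
(0.525, -0.165) {'yaw': -1.5230000019073486, 'o': [0.5270000100135803, -0.16699999570846558], 'd': [0.04800000041723251, -0.9990000128746033], 'smin': -0.073, 'smax': 0.066, 'fl': 0.001, 'nfl': 221, 'org': [0.529, -0.215], 'tmid': 0.003, 'disc': 0.121}
(0.68, -0.19) {'yaw': 1.4800000190734863, 'o': [0.6819999814033508, -0.1850000023841858], 'd': [0.09099999815225601, 0.9959999918937683], 'smin': -0.084, 'smax': 0.059, 'fl': -0.023, 'nfl': 283, 'org': [0.684, -0.161], 'tmid': 0.002, 'disc': 0.108}
(0.68, 0.02) {'yaw': -1.6339999437332153, 'o': [0.6819999814033508, 0.03099999949336052], 'd': [-0.06300000101327896, -0.9980000257492065], 'smin': -0.073, 'smax': 0.069, 'fl': -0.027, 'nfl': 92, 'org': [0.681, 0.011], 'tmid': -0.0, 'disc': 0.093}
0.9881882 -0.15324518 0.60694116 0.2616148
0.002 3105 0.31769716269646714 0.6431399121661758 [ 20 119 120 139 115 387 349 305 105  16   9   7  11 156 467 431 347   1
   1] 0.2896160336254688
0.03 2219 0.3387630600351424 0.6432163697727911 [  0   0   6 147 339 618  40  43  42  47  37  24  66 645 165   0   0   0
   0] 0.2896160336254688
0.07 999 0.339504860847061 0.6425666015825335 [  0   0   0  64 148 265   0   0   0   0   0   4  79 397  42   0   0   0
   0] 0.2896160336254688
0.08 638 0.34113948086626844 0.6421198645416403 [  0   0   0  72 243 323   0   0   0   0   0   0   0   0   0   0   0   0
   0] 0.2896160336254688
0.092 471 0.34091521418244125 0.6430661973769614 [  0   0   0  38 248 185   0   0   0   0   0   0   0   0   0   0   0   0
   0] 0.2896160336254688
((0.47454020380973816, -0.4057500958442688), (0.22597211599349976, 0.16685278713703156), 3.503481388092041)
```

```bash
python3 - <<'E'
s=open('h.py').read()
s=s.replace("fl=s[(abs(t)>.015)&~g]","fl=s[(abs(t)>.0155)&(abs(t)<.025)&(Q[:,2]>.009)&~g]; hh,e=np.histogram(fl,np.arange(-.1,.1,.002)); hh=np.convolve(hh,[1,1,1],'same'); mo=e[hh.argmax()]+.001; fl=fl[abs(fl-mo)<.005]")
open('h.py','w').write(s)
E
python3 - <<'E'
from h import *
fs=[dict(np.load(f'{n}0.npz')) for n in ['scene','side']]
P,H=cloud(fs)
for c in [(.44,0),(.525,-.165),(.68,-.19),(.68,.02)]:
    r=syr(P,H,c);print(c,{k:np.round(v,3).tolist() for k,v in r.items()},'tip origin',(r['o']+r['d']*(r['smax']-.057)).round(3))
m=(P[:,0]>.37)&(P[:,0]<.71)&(P[:,1]>.18)&(P[:,1]<.38)&(H[:,1]<80)
R=P[m];d=np.array([.988188,-.153245]);n=-np.array([-d[1],d[0]])*-1;t=R[:,:2]@n;a=R[:,:2]@d
for f,name in zip(fs,['scene','side']):
  R=world(f).reshape(-1,3);h=cv2.cvtColor(f['image'],cv2.COLOR_BGR2HSV).reshape(-1,3)
  R=R[(R[:,0]>.37)&(R[:,0]<.71)&(R[:,1]>.18)&(R[:,1]<.38)&(h[:,1]<80)];t=R[:,:2]@n
  for nm,k in [('hi',(t<.345)&(R[:,2]>.05)),('low',(t>.38)&(R[:,2]>.05))]:
    if k.sum()<50: continue
    vx,vy,x0,y0=cv2.fitLine(R[k][:,:2].astype(np.float32),cv2.DIST_HUBER,0,.003,.003).ravel()
    z=R[k]; A=z[:,:2]@d;tt=t[k]
    print(name,nm,k.sum(),np.arctan2(vy,vx),np.percentile(tt,[2,20,50,80,98]).round(4),A.min().round(4),A.max().round(4),z[:,2].max().round(4))
    hz=[z[(abs(A-q)<.004)][:,2].max().round(3) if (abs(A-q)<.004).any() else 0 for q in np.arange(.34,.645,.01)]
    print(hz)
    tp=z[:,2]>(.09 if nm=='hi' else .07); print('top t',np.percentile(tt[tp],[2,50,98]).round(4))
E
```

```text
(0.44, 0) {'yaw': 1.4509999752044678, 'o': [0.4390000104904175, -0.014000000432133675], 'd': [0.11999999731779099, 0.9929999709129333], 'smin': -0.065, 'smax': 0.077, 'fl': -0.023, 'nfl': 42, 'org': [0.442, 0.01], 'tmid': -0.001, 'disc': 0.089} tip origin [0.442 0.006]
(0.525, -0.165) {'yaw': -1.5230000019073486, 'o': [0.5270000100135803, -0.16699999570846558], 'd': [0.04800000041723251, -0.9990000128746033], 'smin': -0.073, 'smax': 0.066, 'fl': -0.03, 'nfl': 48, 'org': [0.528, -0.184], 'tmid': 0.003, 'disc': 0.089} tip origin [ 0.528 -0.176]
(0.68, -0.19) {'yaw': 1.4800000190734863, 'o': [0.6819999814033508, -0.1850000023841858], 'd': [0.09099999815225601, 0.9959999918937683], 'smin': -0.084, 'smax': 0.059, 'fl': -0.042, 'nfl': 50, 'org': [0.683, -0.18], 'tmid': 0.002, 'disc': 0.089} tip origin [ 0.682 -0.184]
(0.68, 0.02) {'yaw': -1.6339999437332153, 'o': [0.6819999814033508, 0.03099999949336052], 'd': [-0.06300000101327896, -0.9980000257492065], 'smin': -0.073, 'smax': 0.069, 'fl': -0.028, 'nfl': 52, 'org': [0.681, 0.012], 'tmid': -0.0, 'disc': 0.092} tip origin [0.682 0.019]
scen
[... 2082 characters left out ...]
]
side low 418 -0.14827259 [0.3856 0.3896 0.393  0.3962 0.4021] 0.3383 0.637 0.0786
[np.float64(0.074), np.float64(0.073), np.float64(0.078), np.float64(0.067), np.float64(0.06), np.float64(0.068), np.float64(0.076), np.float64(0.074), np.float64(0.076), np.float64(0.078), np.float64(0.071), np.float64(0.059), np.float64(0.065), np.float64(0.075), np.float64(0.079), np.float64(0.073), np.float64(0.077), np.float64(0.069), np.float64(0.06), np.float64(0.063), np.float64(0.073), np.float64(0.075), np.float64(0.078), np.float64(0.076), np.float64(0.071), np.float64(0.061), np.float64(0.062), np.float64(0.074), np.float64(0.072), np.float64(0.076), np.float64(0.074)]
top t [0.3834 0.3928 0.4005]
```

Rack pose is about (0.540, 0.281), with downhill at yaw 1.4245, so the high plate faces −y. The first target is the syringe at (0.442, 0.008), yaw 1.451. I turn the tool first.

```bash
cat >> h.py <<'E'
O=np.array([.540,.281]);U=np.array([.1455,.9894]);YR=np.array([-.9894,.1455])
def rk(x,y): return O+U*x+YR*y
def inrack(p): d=np.array(p[:2])-O; return d@U,d@YR
def to(x,y,z,yaw):
    s=status.state();p=s['ee_pos'];c=s['tcp_rot'][2]
    d=np.array([x,y,z])-p; t=(c-yaw+np.pi)%(2*np.pi)-np.pi
    for ps,nm in [(yaw,'after turn'),(c,'now')]:
        v=np.array([d[0]*np.cos(ps)+d[1]*np.sin(ps),d[0]*np.sin(ps)-d[1]*np.cos(ps),-d[2]])/.03
        print(nm,'shift units',v.round(2),'turn units',round(t/.12,2))
    print('t',s['t'],'p',p.round(4),'rot',s['tcp_rot'].round(3),'q',s['q'].round(2),'F',s['contact_force'].round(1),'gap',round(s['finger_gap'],3))
E
```

Emit:
servo_tool(plan=[[0,0,0,1,-1],[0,0,0,1,-1],[0,0,0,1,-1],[0,0,0,1,-1],[0,0,0,1,-1],[0,0,0,1,-1],[0,0,0,1,-1],[0,0,0,1,-1],[0,0,0,1,-1],[0,0,0,1,-1],[0,0,0,1,-1],[0,0,0,0.6,-1]], force=40)

```text
t: 1.6
ee_pos: [0.1959, 0.6456, 0.2307]
tcp_rot: [-3.142, 0.001, 1.452]
contact_force: [0.1, 0.8, 0.2]
finger_gap: 1.001
grasp_force: 0.0
```

```bash
python3 -c "
from h import *
to(.442,.008,.12,1.451)"
```

```text
after turn shift units [-20.12  10.69   3.69] turn units 0.01
now shift units [-20.13  10.66   3.69] turn units 0.01
t 1.6 p [0.1959 0.6456 0.2307] rot [-3.142e+00  1.000e-03  1.452e+00] q [-1.51  0.47  0.25  1.55 -0.13  1.14 -1.35] F [0.1 0.8 0.2] gap 1.001
```

Emit:
servo_tool(plan=[[-1,0.53,0,0,-1],[-1,0.53,0,0,-1],[-1,0.53,0,0,-1],[-1,0.53,0,0,-1],[-1,0.53,0,0,-1],[-1,0.53,0,0,-1],[-1,0.53,0,0,-1],[-1,0.53,0,0,-1],[-1,0.53,0,0,-1],[-1,0.53,0,0,-1],[-1,0.53,0,0,-1],[-1,0.53,0,0,-1]])

```text
t: 3.1
ee_pos: [0.344, 0.265, 0.2311]
tcp_rot: [-3.141, 0.0, 1.455]
contact_force: [0.4, 0.7, -0.1]
finger_gap: 1.002
grasp_force: 0.0
```

Emit:
servo_tool(plan=[[-1,0.53,0,0,-1],[-1,0.53,0,0,-1],[-1,0.53,0,0,-1],[-1,0.53,0,0,-1],[-1,0.53,0.5,0,-1],[-1,0.53,1,0,-1],[-1,0.53,1,0,-1],[-1,0.53,1,0,-1],[0,0,0,0,-1],[0,0,0,0,-1]])

```text
t: 4.35
ee_pos: [0.4424, 0.0136, 0.1264]
tcp_rot: [-3.141, -0.0, 1.455]
contact_force: [-0.2, -0.1, 0.6]
finger_gap: 1.002
grasp_force: 0.0
```

```bash
python3 - <<'E'
from h import *
fs=[grab('scene'),grab('side'),grab('wrist')]
w=fs[2]; cv2.imwrite('pics/w1.png',w['image']); np.savez('w1.npz',**w)
print('wrist cam',-w['R'].T@w['t'],w['R'][2])
for ff in (fs[:1],fs[1:2],[w]):
    P,H=cloud(ff)
    try:
        r=syr(P,H,(.44,0));print({k:np.round(v,3).tolist() for k,v in r.items()},'tip',(r['o']+r['d']*(r['smax']-.057)).round(3))
    except Exception as e: print(e)
to(.442,.008,.004,1.451)
E
```

```text
wrist cam [0.44957463 0.08059729 0.26963288] [-0.02889517 -0.25878527 -0.96550259]
{'yaw': 1.4160000085830688, 'o': [0.4429999887943268, -0.0010000000474974513], 'd': [0.15399999916553497, 0.9879999756813049], 'smin': -0.075, 'smax': 0.066, 'fl': -0.036, 'nfl': 26, 'org': [0.445, 0.01], 'tmid': -0.001, 'disc': 0.087} tip [0.444 0.008]
{'yaw': 1.4620000123977661, 'o': [0.43299999833106995, -0.020999999716877937], 'd': [0.10899999737739563, 0.9940000176429749], 'smin': -0.059, 'smax': 0.076, 'fl': -0.018, 'nfl': 19, 'org': [0.436, 0.007], 'tmid': -0.001, 'disc': 0.088} tip [ 0.435 -0.002]
{'yaw': 1.434999942779541, 'o': [0.4410000145435333, 0.028999999165534973], 'd': [0.13500000536441803, 0.9909999966621399], 'smin': -0.104, 'smax': 0.034, 'fl': -0.064, 'nfl': 177, 'org': [0.439, 0.013], 'tmid': -0.001, 'disc': 0.088} tip [0.438 0.007]
after turn shift units [-0.22 -0.    4.1 ] turn units 0.05
now shift units [-0.22 -0.    4.1 ] turn units 0.05
t 4.5 p [0.4428 0.0144 0.127 ] rot [ 3.140e+00 -1.000e-03  1.457e+00] q [-0.7   0.26  0.68  2.2  -0.24  0.75  0.02] F [0.6 0.4 0.8] gap 1.002
```

View pics/w1.png

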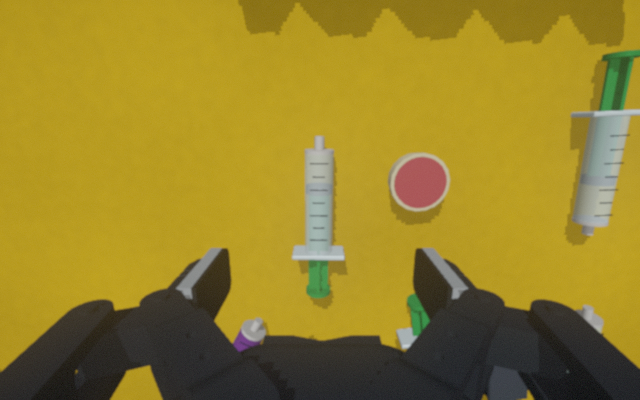

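The wrist view shows the syringe centred under the gripper: nozzle up at (320,140), flange at (318,253), and the dish to its right at (420,182). I descend and grip.

Emit:
servo_tool(plan=[[-0.15,-0.07,1,0.1,-0.4],[0,0,1,0,-0.4],[0,0,1,0,-0.4],[0,0,0.7,0,-0.4],[0,0,0.37,0,-0.4],[0,0,0,0,-0.4],[0,0,0,0,1],[0,0,0,0,1],[0,0,0,0,1],[0,0,0,0,1],[0,0,0,0,1]])

```text
t: 5.88
ee_pos: [0.4405, 0.0091, 0.0051]
tcp_rot: [3.14, -0.001, 1.443]
contact_force: [-1.0, 0.3, 6.5]
finger_gap: 0.263
grasp_force: 38.9
```

Emit:
servo_tool(plan=[[0,0,-1,0,1],[0,0,-1,0,1],[0,0,-1,0,1],[0,0,-1,0,1],[0,0,-1,0,1],[0,0,0,0,1]])

```text
t: 6.62
ee_pos: [0.4413, 0.0093, 0.1561]
tcp_rot: [3.137, -0.003, 1.443]
contact_force: [0.4, 0.4, -0.6]
finger_gap: 0.26
grasp_force: 39.6
```

```bash
python3 - <<'E'
from h import *
w=grab('wrist'); cv2.imwrite('pics/w2.png',w['image'])
for k in (-.035,-.105): print(k,rk(.003,k)); to(*rk(.003,k),.13,1.4245)
E
```

```text
-0.035 [0.5750655 0.2788757]
after turn shift units [9.55 3.14 0.83] turn units 0.16
now shift units [9.49 3.32 0.83] turn units 0.16
t 6.675 p [0.4402 0.0093 0.1549] rot [ 3.140e+00 -2.000e-03  1.443e+00] q [-0.76  0.21  0.74  2.18 -0.2   0.81 -0.02] F [-0.5 -0.4 -0.5] gap 0.259
-0.105 [0.6443235 0.2686907]
after turn shift units [9.55 5.47 0.83] turn units 0.16
now shift units [9.44 5.65 0.83] turn units 0.16
t 6.675 p [0.4402 0.0093 0.1549] rot [ 3.140e+00 -2.000e-03  1.443e+00] q [-0.76  0.21  0.74  2.18 -0.2   0.81 -0.02] F [-0.5 -0.4 -0.5] gap 0.259
```

View pics/w2.png

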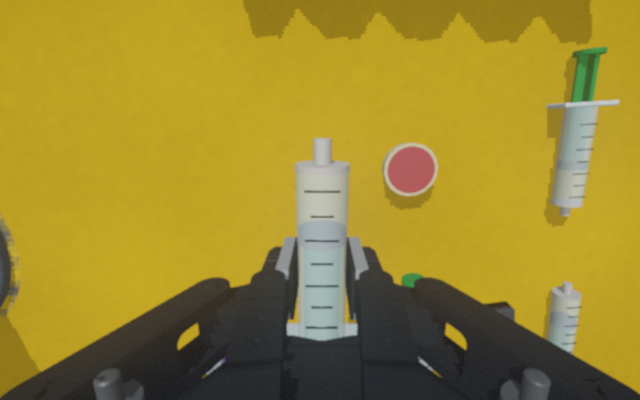

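Emit:
servo_tool(plan=[[0.95,0.55,0,0.16,1],[0.95,0.55,0,0,1],[0.95,0.55,0,0,1],[0.95,0.55,0,0,1],[0.95,0.55,0,0,1],[0.95,0.55,0,0,1],[0.95,0.55,0,0,1],[0.95,0.55,0,0,1],[0.95,0.55,0,0,1],[0.95,0.55,0,0,1],[0,0,0,0,1],[0,0,0,0,1]])

```text
t: 8.18
ee_pos: [0.6435, 0.2657, 0.1525]
tcp_rot: [-3.139, 0.002, 1.423]
contact_force: [0.2, -0.4, -1.3]
finger_gap: 0.261
grasp_force: 39.6
```

```bash
cat >> h.py <<'E'
def tip(w):
    "nozzle tip of held syringe in tool frame, from wrist cam"
    s=status.state();p=s['ee_pos'];c=s['tcp_rot'][2]
    Q=world(w)-p; x=Q[...,0]*np.cos(c)+Q[...,1]*np.sin(c); y=Q[...,0]*np.sin(c)-Q[...,1]*np.cos(c); z=Q[...,2]
    return x,y,z
E
python3 - <<'E'
from h import *
w=grab('wrist'); cv2.imwrite('pics/w3.png',w['image']); np.savez('w3.npz',**w)
x,y,z=tip(w)
for sg in (1,):
  k=(w['z_map']>0)&(z>-.01)&(z<.035)&(abs(y)<.03)&(abs(x)<.09)
  for a in np.arange(.0,.08,.005):
    m=k&(x>a)&(x<a+.005)
    if m.sum()>3: print(round(a,3),m.sum(),'y',np.percentile(y[m],[2,50,98]).round(4),'z',np.percentile(z[m],[5,95]).round(4))
to(*rk(.003,-.105),.13,1.4245)
fr=world(w); hi=(fr[...,2]>.05)&(fr[...,2]<.11)&(fr[...,1]>.18); 
R=fr[hi]; xr=(R[:,:2]-O)@U; yr=(R[:,:2]-O)@YR
for nm,k in (('hi',xr<-.01),('lo',xr>.01)):
  print(nm,k.sum(),np.percentile(xr[k],[2,50,98]).round(4))
  if k.sum()>50:
    for q in np.arange(-.155,.06,.005):
      m=k&(yr>q)&(yr<q+.005)
      if m.sum()>2: print(round(q+.0025,4),R[m][:,2].max().round(4),end=' ; ')
    print()
E
```

```text
0.0 572 y [-0.0121 -0.0011  0.0104] z [0.012  0.0299]
0.005 1170 y [-0.025  -0.0011  0.0234] z [0.0099 0.0287]
0.01 1475 y [-0.0182 -0.0006  0.0165] z [0.0075 0.0333]
0.015 540 y [-0.0116 -0.0007  0.0103] z [0.0111 0.0187]
0.02 551 y [-0.012  -0.0011  0.0102] z [0.0108 0.0186]
0.025 576 y [-0.0119 -0.0009  0.0101] z [0.0107 0.0186]
0.03 586 y [-0.0119 -0.0009  0.01  ] z [0.0108 0.0185]
0.035 599 y [-0.0117 -0.0007  0.0103] z [0.0108 0.0187]
0.04 611 y [-0.0116 -0.0007  0.0102] z [0.0113 0.0185]
0.045 715 y [-0.0119 -0.0007  0.0105] z [0.0016 0.0183]
0.05 217 y [-0.0047 -0.0007  0.0028] z [0.0071 0.0108]
0.055 190 y [-0.0046 -0.0007  0.0032] z [0.0051 0.0106]
after turn shift units [0.11 0.01 0.77] turn units -0.02
now shift units [0.11 0.01 0.77] turn units -0.02
t 8.225 p [0.6436 0.2654 0.153 ] rot [-3.140e+00  2.000e-03  1.422e+00] q [-0.85  0.63  0.61  1.58 -0.4   1.06 -0.28] F [ 0.8 -1.  -0.5] gap 0.26
hi 9867 [-0.036  -0.0287 -0.0122]
-0.1525 0.098 ; -0.1475 0.0999 ; -0.1425 0.0988 ; -0.1375 0.077 ; -0.1325 0.0761 ; -0.1275 0.0565 ; -0.0825 0.0566 ; -0.0775 0.0564 ; -0.0725 0.07
[... 434 characters left out ...]
0.0124 0.0414 0.1373]
-0.1525 0.075 ; -0.1475 0.0774 ; -0.1425 0.0776 ; -0.1375 0.0774 ; -0.1325 0.0772 ; -0.1275 0.0769 ; -0.1225 0.0768 ; -0.1175 0.0711 ; -0.1125 0.0668 ; -0.0975 0.0665 ; -0.0925 0.072 ; -0.0875 0.0766 ; -0.0825 0.077 ; -0.0775 0.0769 ; -0.0725 0.0774 ; -0.0675 0.0773 ; -0.0625 0.0774 ; -0.0575 0.0769 ; -0.0525 0.0756 ; -0.0475 0.0709 ; -0.0425 0.0658 ; -0.0375 0.0615 ; -0.0325 0.0615 ; -0.0275 0.0675 ; -0.0225 0.0717 ; -0.0175 0.0771 ; -0.0125 0.0778 ; -0.0075 0.0773 ; -0.0025 0.0777 ; 0.0025 0.0775 ; 0.0075 0.0779 ; 0.0125 0.077 ; 0.0175 0.0754 ; 0.0225 0.0708 ; 0.0275 0.0659 ; 0.0325 0.0608 ; 0.0375 0.062 ; 0.0425 0.068 ; 0.0475 0.0727 ; 0.0525 0.0769 ; 0.0575 0.0771 ;
```

```bash
python3 - <<'E'
from h import *
w=dict(np.load('w3.npz'));fr=world(w);R=fr.reshape(-1,3);xr=(R[:,:2]-O)@U; yr=(R[:,:2]-O)@YR
for nm,z0,z1,a in (('hi',.097,.106,-.034),('lo',.0745,.083,.036)):
  for y0,y1 in ((-.155,-.125),(-.065,-.05),(-.015,.015)):
    k=(R[:,2]>z0)&(R[:,2]<z1)&(abs(xr-a)<.015)&(yr>y0)&(yr<y1)
    if k.sum()>5: print(nm,y0,k.sum(),np.percentile(xr[k],[1,50,99]).round(4))
x,y,z=tip(w)
k=(abs(y)<.006)&(z>-.002)&(z<.022)
b=k&(z>.0145);print('barrel end',np.sort(x[b])[-20:][[0,10,19]].round(4))
n=k&(z>.006)&(x>.049)&(x<.08);print('tip',np.sort(x[n])[[-20,-5,-1]].round(4))
E
```

```text
hi -0.155 82 [-0.0358 -0.0311 -0.0279]
hi -0.065 131 [-0.0364 -0.0316 -0.0281]
hi -0.015 480 [-0.0368 -0.0322 -0.0282]
lo -0.155 373 [0.0341 0.0378 0.0415]
lo -0.065 171 [0.0336 0.0379 0.0416]
lo -0.015 460 [0.0337 0.0373 0.0415]
barrel end [0.0479 0.048  0.0481]
tip [0.0586 0.0588 0.059 ]
```

```bash
sed -i 's/^O=.*;U=/O=np.array([.5403,.2828]);U=/' h.py
```

Emit:
servo_tool(plan=[[0.05,0,0.8,0,1],[0,0,0.8,0,1],[0,0,0.4,0,1],[0,0,0.1,0,1],[0,0,0,0,1]], force=20)

```text
t: 8.85
ee_pos: [0.645, 0.2683, 0.0919]
tcp_rot: [3.141, -0.001, 1.423]
contact_force: [-0.4, 0.8, -0.7]
finger_gap: 0.26
grasp_force: 39.6
```

Emit:
servo_tool(plan=[[0,0,0.1,0,1],[0,0,0.1,0,1],[0,0,0.1,0,1],[0,0,0,0,1]])

```text
t: 9.35
ee_pos: [0.6458, 0.27, 0.0845]
tcp_rot: [3.139, -0.003, 1.424]
contact_force: [-1.8, 1.9, 7.7]
finger_gap: 0.256
grasp_force: 41.0
```

Emit:
servo_tool(plan=[[0,0,0.1,0,1],[0,0,0.1,0,1],[0,0,0.05,0,1],[0,0,0,0,1]], force=20)

```text
t: 9.85
ee_pos: [0.6461, 0.2716, 0.0775]
tcp_rot: [3.139, -0.005, 1.425]
contact_force: [-0.7, 3.8, 8.5]
finger_gap: 0.266
grasp_force: 42.7
```

```bash
python3 - <<'E'
from h import *
w=grab('wrist');x,y,z=tip(w)
k=(w['z_map']>0)&(abs(y)<.003)&(z>-.03)&(z<.04)
for a in np.arange(.015,.065,.005):
    m=k&(x>a)&(x<a+.005)
    if m.sum()>3: print(round(a,3),np.percentile(z[m],90).round(4),end=';')
print(status.state()['ee_pos'],inrack(status.state()['ee_pos']),status.state()['grasp_force'])
E
```

```text
0.015 0.0174;0.02 0.0159;0.025 0.0147;0.03 0.0134;0.035 0.0121;0.04 0.0107;0.045 0.0097;0.05 -0.0002;0.055 -0.0008;[0.6460874  0.27155569 0.07757815] (np.float64(0.004266947090570905), np.float64(-0.10630210442557142)) 42.7426940202713
```

Emit:
servo_tool(plan=[[0,0,0.08,0,1],[0,0,0,0,0.2],[0,0,0,0,0],[0,0,0,0,0],[0,0,0,0,0]])

```text
t: 10.52
ee_pos: [0.6445, 0.2681, 0.072]
tcp_rot: [-3.141, 0.0, 1.423]
contact_force: [-0.5, -0.0, 0.2]
finger_gap: 0.5
grasp_force: 0.0
```

```bash
python3 - <<'E'
from h import *
w=grab('wrist');x,y,z=tip(w)
k=(w['z_map']>0)&(abs(y)<.003)&(z>-.03)&(z<.04)
for a in np.arange(.015,.065,.005):
    m=k&(x>a)&(x<a+.005)
    if m.sum()>3: print(round(a,3),np.percentile(z[m],90).round(4),end=';')
s=status.state();print(s['ee_pos'],inrack(s['ee_pos']),s['finger_gap'])
cv2.imwrite('pics/w4.png',w['image'])
E
```

```text
0.015 0.0215;0.02 0.0198;0.025 0.0181;0.03 0.0167;0.035 0.0152;0.04 0.0134;0.045 0.0118;0.05 0.0016;0.055 0.0001;[0.64458324 0.2682425  0.07204039] (np.float64(0.0007700189822411568), np.float64(-0.10529595310686721)) 0.4979946789586642
```

Emit:
servo_tool(plan=[[0,0,-1,0,0],[0,0,-1,0,0],[0,0,-1,0,0],[-0.5,0,-0.5,0,0.5],[-1,0,0,0,1],[-1,0,0,0,1],[-1,0,0,0,1],[-0.3,0,0,0,1],[0,0,0.5,0,1],[0,0,0.5,0,1],[0,0,0,0,1],[0,0,0,0,1]])

```text
t: 12.08
ee_pos: [0.628, 0.1565, 0.1469]
tcp_rot: [-3.141, 0.0, 1.425]
contact_force: [-0.5, -0.1, 1.0]
finger_gap: 0.006
grasp_force: 0.0
```

```bash
cat >> h.py <<'E'
def seated(k,fs=None):
    "points of a seated syringe in notch k: along-axis green extent etc."
    fs=fs or [grab('wrist'),grab('scene'),grab('side')]
    for f in fs:
        P=world(f).reshape(-1,3);H=cv2.cvtColor(f['image'],cv2.COLOR_BGR2HSV).reshape(-1,3)
        xr=(P[:,:2]-O)@U;yr=(P[:,:2]-O)@YR;c,s_=np.cos(np.radians(18)),np.sin(np.radians(18))
        ax=(xr-.005)*c-(P[:,2]-.084)*s_; nz=(xr-.005)*s_+(P[:,2]-.084)*c
        m=(f['z_map'].ravel()>0)&(abs(yr-k)<.03)&(abs(ax)<.12)&(abs(nz)<.03)
        g=m&(H[:,0]>40)&(H[:,0]<90)&(H[:,1]>90)
        fl=m&(abs(yr-k)>.0155)&(abs(yr-k)<.025)&(ax<-.03)&(nz>-.02)&(H[:,1]<80)
        hh=np.histogram(ax[fl],np.arange(-.1,-.02,.004))
        if g.sum()>5: print('n',g.sum(),'disc face',np.percentile(ax[g],[1,3,10]).round(4),'nz',np.percentile(nz[g],[5,95]).round(4),'yr',np.median(yr[g]).round(4),'fl peak',hh[1][hh[0].argmax()],hh[0].max(),'bar nz',np.percentile(nz[m&(abs(yr-k)<.004)&(ax>0)&(ax<.04)] if (m&(abs(yr-k)<.004)&(ax>0)&(ax<.04)).any() else [0],95).round(4))
        else: print('no green')
def st():
    s=status.state();p=s['ee_pos'];print('t',round(s['t'],2),'rack',np.round(inrack(p),4),'z',p[2].round(4),'yaw',s['tcp_rot'][2].round(3),'q7',s['q'][6].round(2),'F',s['contact_force'].round(1),'gap',round(s['finger_gap'],3))
E
python3 - <<'E'
from h import *
seated(-.105); st()
E
```

```text
n 2026 disc face [-0.0889 -0.0888 -0.0874] nz [0.0004 0.0107] yr -0.1052 fl peak -0.05199999999999996 435 bar nz 0.0131
n 163 disc face [-0.0885 -0.0874 -0.0864] nz [0.0002 0.0114] yr -0.1076 fl peak -0.05199999999999996 35 bar nz 0.0149
n 17 disc face [-0.0999 -0.0987 -0.0956] nz [-0.0059  0.007 ] yr -0.1004 fl peak -0.05199999999999996 9 bar nz 0.0104
t 12.22 rack [-0.1127 -0.1055] z 0.1477 yaw 1.424 q7 -0.12 F [ 0.5  0.9 -0.8] gap -0.003
```

Emit:
servo_tool(plan=[[0,0,0.6,0,1],[0,0,0.55,0,1],[0.3,0,0,0,1],[0.2,0,0,0,1],[0.1,0,0,0,1],[0.1,0,0.03,0,1],[0.1,0,0.03,0,1],[0.1,0,0.03,0,1],[0,0,0,0,1]])

```text
t: 13.35
ee_pos: [0.6319, 0.1813, 0.1101]
tcp_rot: [3.142, 0.001, 1.423]
contact_force: [-1.0, -3.3, 1.7]
finger_gap: 0.002
grasp_force: 1.8
```

```bash
python3 - <<'E'
from h import *
st(); seated(-.105)
E
```

```text
t 13.35 rack [-0.0871 -0.1054] z 0.1101 yaw 1.423 q7 -0.14 F [-1.  -3.3  1.7] gap 0.002
n 2746 disc face [-0.0857 -0.0851 -0.083 ] nz [0.0001 0.0103] yr -0.1054 fl peak -0.05199999999999996 296 bar nz 0.0136
n 161 disc face [-0.086  -0.0851 -0.0839] nz [0.0001 0.0116] yr -0.1077 fl peak -0.04799999999999996 33 bar nz 0.0156
no green
```

Emit:
servo_tool(plan=[[0.1,0,0.03,0,1],[0.1,0,0.03,0,1],[0.1,0,0.035,0,1],[0.1,0,0.03,0,1],[0,0,0,0,1]])

```text
t: 14.12
ee_pos: [0.6337, 0.1951, 0.1062]
tcp_rot: [3.141, -0.001, 1.424]
contact_force: [0.4, -2.0, 1.5]
finger_gap: -0.001
grasp_force: 1.3
```

Emit:
servo_tool(plan=[[0.1,0,0.03,0,1],[0.1,0,0.03,0,1],[0,0,0,0,1]])

```text
t: 14.5
ee_pos: [0.6345, 0.2008, 0.1044]
tcp_rot: [3.142, -0.0, 1.424]
contact_force: [0.4, -1.6, 1.8]
finger_gap: -0.002
grasp_force: 1.4
```

```bash
python3 - <<'E'
from h import *
st(); seated(-.105)
E
```

```text
t 14.5 rack [-0.0674 -0.1052] z 0.1044 yaw 1.424 q7 -0.16 F [ 0.4 -1.6  1.8] gap -0.002
n 1261 disc face [-0.0652 -0.0648 -0.0639] nz [0.0005 0.0116] yr -0.1052 fl peak -0.043999999999999956 333 bar nz 0.013
n 70 disc face [-0.0659 -0.0656 -0.064 ] nz [0.001  0.0124] yr -0.1079 fl peak -0.04799999999999996 38 bar nz 0.015
no green
```

Emit:
servo_tool(plan=[[0.07,0,0.02,0,1],[0.05,0,0.015,0,1],[0,0,0,0,1]])

```text
t: 15.02
ee_pos: [0.635, 0.2039, 0.1034]
tcp_rot: [-3.142, -0.0, 1.424]
contact_force: [-0.7, -3.9, 1.6]
finger_gap: -0.002
grasp_force: 1.8
```

Emit:
servo_tool(plan=[[0.05,0,0.015,0,1],[0,0,0,0,1]])

```text
t: 15.28
ee_pos: [0.6353, 0.2047, 0.1031]
tcp_rot: [-3.141, 0.001, 1.423]
contact_force: [-0.9, -5.1, 1.9]
finger_gap: -0.0
grasp_force: 2.6
```

```bash
python3 - <<'E'
from h import *
st(); seated(-.105)
E
```

```text
t 15.28 rack [-0.0635 -0.1053] z 0.1031 yaw 1.423 q7 -0.17 F [-0.9 -5.1  1.9] gap -0.0
n 957 disc face [-0.061  -0.0609 -0.0601] nz [0.0005 0.0117] yr -0.1053 fl peak -0.043999999999999956 319 bar nz 0.0131
n 54 disc face [-0.0617 -0.0615 -0.0603] nz [0.0009 0.0128] yr -0.1082 fl peak -0.03999999999999995 38 bar nz 0.0152
no green
```

Emit:
servo_tool(plan=[[0.07,0,0.02,0,1],[0,0,0,0,1]])

```text
t: 15.68
ee_pos: [0.6355, 0.2049, 0.1027]
tcp_rot: [-3.141, 0.003, 1.422]
contact_force: [-2.4, -7.8, 4.5]
finger_gap: 0.001
grasp_force: 4.6
```

Emit:
servo_tool(plan=[[0.07,0,0.02,0,1],[0,0,0,0,1]])

```text
t: 15.92
ee_pos: [0.6356, 0.2049, 0.1024]
tcp_rot: [-3.141, 0.005, 1.421]
contact_force: [-3.8, -11.2, 5.9]
finger_gap: 0.003
grasp_force: 6.4
```

```bash
python3 - <<'E'
from h import *
st(); seated(-.105)
E
```

```text
t 15.93 rack [-0.0632 -0.1057] z 0.1024 yaw 1.421 q7 -0.17 F [ -3.8 -11.2   5.9] gap 0.003
n 957 disc face [-0.0609 -0.0605 -0.0599] nz [0.0004 0.0115] yr -0.1052 fl peak -0.043999999999999956 328 bar nz 0.0132
n 54 disc face [-0.0613 -0.061  -0.0601] nz [-0.0007  0.0124] yr -0.1083 fl peak -0.04799999999999996 33 bar nz 0.0149
no green
```

Plunger 1 is home: disc at 61 mm and the force rising against a stall. I retreat and go to the syringe at (0.683, −0.182).

Emit:
servo_tool(plan=[[-0.6,0,-0.2,0,1],[-1,0,-0.8,0,-0.4],[-1,0.35,-0.4,0,-0.4],[-1,0.35,0,0,-0.4],[-1,0.35,0,0,-0.4],[-1,0.35,0,0,-0.4],[-1,0.35,0,0,-0.4],[-1,0.35,0,0,-0.4],[-1,0.35,0,0,-0.4],[-1,0.35,0,0,-0.4],[-1,0.35,0,-0.2,-0.4],[-1,0.35,0,-0.2,-0.4]])

```text
t: 17.58
ee_pos: [0.6904, -0.1491, 0.1439]
tcp_rot: [3.14, -0.003, 1.474]
contact_force: [0.5, -0.2, -0.1]
finger_gap: 0.7
grasp_force: 0.0
```

Emit:
servo_tool(plan=[[-0.7,0.2,0,0,-0.4],[0,0,0,0,-0.4],[0,0,0,0,-0.4]])

```text
t: 17.95
ee_pos: [0.6936, -0.1694, 0.1436]
tcp_rot: [-3.141, -0.002, 1.473]
contact_force: [0.2, 0.9, 0.1]
finger_gap: 0.702
grasp_force: 0.0
```

```bash
cat >> h.py <<'E'
def look(c,yaw_off=0):
    w=grab('wrist');P,H=cloud([w]);r=syr(P,H,c)
    t=r['o']+r['d']*(r['smax']-.058)
    print('yaw',r['yaw'].round(3),'org(fl)',r['org'].round(4),'org(tip)',t.round(4),'nfl',r['nfl'],'disc',r['disc'].round(4),'len',(r['smax']-r['smin']).round(4))
    g=(r['org']+t)/2; to(*g,.004,r['yaw']+yaw_off); return w
E
python3 - <<'E'
from h import *
look((.683,-.182)); seated(-.105,[grab('scene')])
E
```

```text
yaw 2.8 org(fl) [ 0.5732 -0.1531] org(tip) [ 0.6563 -0.1826] nfl 221 disc 0.1447 len 0.1146
after turn shift units [ 2.49 -0.84  4.65] turn units -11.05
now shift units [-0.21 -2.62  4.65] turn units -11.05
t 18.0 p [ 0.6937 -0.1691  0.1436] rot [-3.141e+00 -2.000e-03  1.474e+00] q [-0.2   0.67  0.6   1.54 -0.41  1.06  0.41] F [-0.1  0.2 -0.3] gap 0.699
n 55 disc face [-0.0617 -0.0614 -0.0607] nz [0.0007 0.0123] yr -0.1079 fl peak -0.03999999999999995 35 bar nz 0.0155
```

```bash
python3 - <<'E'
from h import *
w=grab('wrist'); cv2.imwrite('pics/w5.png',w['image'])
for r in (.085,.07,.06):
    P,H=cloud([w]); q=syr(P,H,(.683,-.182),r); print(r,q['yaw'],q['org'],q['nfl'],q['disc'],q['o']+q['d']*(q['smax']-.058))
E
```

```text
0.085 2.8073072 [ 0.56602701 -0.15190054] 217 0.15140542762842174 [ 0.6562661  -0.18324241]
0.07 1.5091596 [ 0.67695673 -0.17681852] 107 0.07391345998764298 [ 0.67649577 -0.18428772]
0.06 1.5091007 [ 0.68206705 -0.1775277 ] 151 0.06392532863961894 [ 0.68168001 -0.18379312]
```

View pics/w5.png

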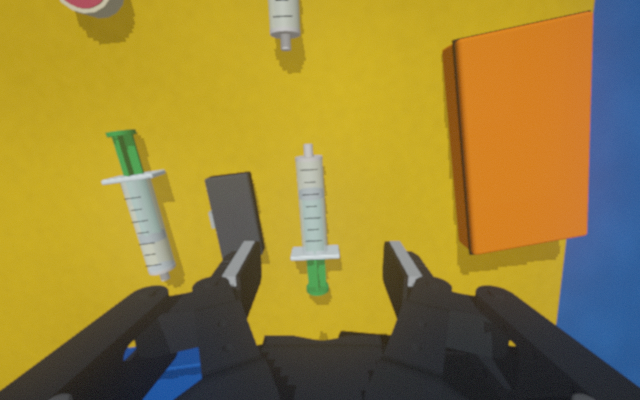

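The wrist view shows the target syringe at (312,215), upright with its nozzle up, and the case beside it at (235,210), so I use a narrower opening. I restrict the fit to a strip around the expected axis.

```bash
python3 - <<'E'
s=open('h.py').read()
s=s.replace("def syr(P,H,c,r=.085):","def syr(P,H,c,r=.11,ya=1.5708,hw=.034):").replace("&(P[:,2]>.006)&(P[:,2]<.05); Q","&(P[:,2]>.006)&(P[:,2]<.05)&(abs((P[:,0]-c[0])*np.sin(ya)-(P[:,1]-c[1])*np.cos(ya))<hw); Q")
s=s.replace("def look(c,yaw_off=0):","def look(c,yaw_off=0,ya=1.5708):").replace("r=syr(P,H,c)\n    t","r=syr(P,H,c,ya=ya)\n    t")
open('h.py','w').write(s)
E
python3 - <<'E'
from h import *
look((.683,-.182),0,1.48)
E
```

```text
yaw 1.53 org(fl) [ 0.6829 -0.1775] org(tip) [ 0.6826 -0.1839] nfl 154 disc 0.0878 len 0.1394
after turn shift units [-0.38 -0.34  4.66] turn units -0.47
now shift units [-0.4  -0.32  4.66] turn units -0.47
t 18.15 p [ 0.6936 -0.1698  0.1437] rot [-3.141e+00 -1.000e-03  1.474e+00] q [-0.2   0.67  0.6   1.54 -0.41  1.06  0.41] F [-0.7  0.4 -0.4] gap 0.702
```

Emit:
servo_tool(plan=[[-0.33,-0.33,1,-0.47,-0.1],[0,0,1,0,-0.1],[0,0,1,0,-0.1],[0,0,1,0,-0.1],[0,0,0.5,0,-0.1],[0,0,0.13,0,-0.1],[0,0,0,0,-0.1],[0,0,0,0,1],[0,0,0,0,1],[0,0,0,0,1],[0,0,0,0,1]], force=40)

```text
t: 19.52
ee_pos: [0.6834, -0.1807, 0.0063]
tcp_rot: [3.139, 0.0, 1.528]
contact_force: [0.6, 0.4, 5.6]
finger_gap: 0.262
grasp_force: 39.6
```

Emit:
servo_tool(plan=[[0,0,-1,0,1],[0,0,-1,0,1],[0,0,-1,0,1],[0,0,-1,0,1],[0,0,-1,0,1],[0,0,0,0,1]])

```text
t: 20.27
ee_pos: [0.6838, -0.1811, 0.1575]
tcp_rot: [3.137, 0.001, 1.528]
contact_force: [-0.1, -0.0, 0.4]
finger_gap: 0.262
grasp_force: 39.3
```

```bash
cat >> h.py <<'E'
def held(sg=1):
    w=grab('wrist');x,y,z=tip(w);x=x;ok=w['z_map']>0
    k=ok&(abs(y)<.006)&(z>-.012)&(z<.03)
    b=k&(z>.013)&(x<.075)&(x>.01);n=k&(z>.0)&(x>.04)&(x<.09)
    if b.sum()<20: print('no barrel',b.sum());return w
    be=np.sort(x[b])[-10];tp=np.sort(x[n])[-5] if n.sum()>5 else 0
    f=np.polyfit(x[b],z[b],1) 
    m=ok&(x>.02)&(x<.045)&(z>.005)&(z<.03)&(abs(y)<.03)
    print('barrel end',be.round(4),'tip',tp.round(4),'slope',f[0].round(3),'ylim',np.percentile(y[m],[1,99]).round(4),'ztop',np.percentile(z[m],95).round(4)); return w
E
python3 - <<'E'
from h import *
held(); st(); to(*rk(-.001,-.035),.15,1.4245)
E
```

```text
barrel end 0.0468 tip 0.0577 slope -0.009 ylim [-0.0112  0.0117] ztop 0.0201
t 20.32 rack [-0.4377 -0.2083] z 0.1555 yaw 1.528 q7 0.47 F [ 0.3  0.2 -0. ] gap 0.264
after turn shift units [14.55 -5.78  0.18] turn units 0.86
now shift units [15.07 -4.25  0.18] turn units 0.86
t 20.325 p [ 0.6827 -0.1805  0.1555] rot [ 3.14  -0.     1.528] q [-0.18  0.64  0.59  1.56 -0.39  1.07  0.47] F [ 0.3  0.2 -0. ] gap 0.264
```

Emit:
servo_tool(plan=[[0,0,0,0.86,1],[1,-0.4,0,0,1],[1,-0.4,0,0,1],[1,-0.4,0,0,1],[1,-0.4,0,0,1],[1,-0.4,0,0,1],[1,-0.4,0,0,1],[1,-0.4,0,0,1],[1,-0.4,0,0,1],[1,-0.4,0,0,1],[1,-0.4,0,0,1],[1,-0.4,0,0,1]])

```text
t: 21.82
ee_pos: [0.5984, 0.1663, 0.1531]
tcp_rot: [-3.139, 0.001, 1.425]
contact_force: [1.0, 0.2, -0.5]
finger_gap: 0.262
grasp_force: 39.3
```

Emit:
servo_tool(plan=[[1,-0.4,0,0,1],[1,-0.4,0,0,1],[1,-0.4,0,0,1],[0.6,-0.2,0,0,1],[0,0,0,0,1],[0,0,0,0,1]])

```text
t: 22.58
ee_pos: [0.5745, 0.2763, 0.1547]
tcp_rot: [3.141, 0.001, 1.423]
contact_force: [0.6, 0.1, -0.8]
finger_gap: 0.265
grasp_force: 39.3
```

```bash
python3 - <<'E'
from h import *
held(); st(); to(*rk(.0005,-.035),.092,1.4245)
E
```

```text
barrel end 0.0474 tip 0.0584 slope -0.003 ylim [-0.0126  0.0104] ztop 0.018
t 22.62 rack [-0.0017 -0.0349] z 0.1549 yaw 1.422 q7 -0.34 F [-0.4  0.2 -0.4] gap 0.261
after turn shift units [0.07 0.   2.1 ] turn units -0.02
now shift units [0.07 0.   2.1 ] turn units -0.02
t 22.625 p [0.5746 0.276  0.1549] rot [3.141e+00 1.000e-03 1.422e+00] q [-0.95  0.54  0.62  1.73 -0.36  0.99 -0.34] F [-0.4  0.2 -0.4] gap 0.261
```

Emit:
servo_tool(plan=[[0.05,0,0.8,0,1],[0,0,0.8,0,1],[0,0,0.4,0,1],[0,0,0.1,0,1],[0,0,0.12,0,1],[0,0,0.12,0,1],[0,0,0.12,0,1],[0,0,0.12,0,1],[0,0,0.06,0,1],[0,0,0,0,1]])

```text
t: 23.88
ee_pos: [0.5768, 0.2823, 0.0788]
tcp_rot: [3.137, -0.006, 1.426]
contact_force: [-0.4, 2.8, 7.9]
finger_gap: 0.263
grasp_force: 42.0
```

Emit:
servo_tool(plan=[[0,0,0.03,0,1],[0,0,0,0,0.2],[0,0,0,0,0],[0,0,0,0,0],[0,0,0,0,0],[0,0,-1,0,0],[0,0,-1,0,0],[0,0,-1,0,0],[-0.5,0,-0.5,0,0.5],[-1,0,0,0,1],[-1,0,0,0,1]])

```text
t: 25.25
ee_pos: [0.5626, 0.2034, 0.1794]
tcp_rot: [-3.141, 0.001, 1.424]
contact_force: [0.2, -0.3, 0.1]
finger_gap: -0.0
grasp_force: 0.0
```

Emit:
servo_tool(plan=[[-1,0,0,0,1],[-0.3,0,0,0,1],[0,0,0.5,0,1],[0,0,0.5,0,1],[0,0,0,0,1]])

```text
t: 25.88
ee_pos: [0.5563, 0.1679, 0.1475]
tcp_rot: [-3.138, 0.002, 1.427]
contact_force: [1.1, 0.1, -0.6]
finger_gap: 0.002
grasp_force: 0.0
```

```bash
python3 - <<'E'
from h import *
fs=[grab('wrist'),grab('scene')];cv2.imwrite('pics/w6.png',fs[0]['image'])
seated(-.035,fs); st(); seated(-.105,fs[1:])
E
```

```text
n 2007 disc face [-0.0891 -0.089  -0.0876] nz [0.0003 0.0107] yr -0.0352 fl peak -0.05199999999999996 410 bar nz 0.0131
n 155 disc face [-0.0879 -0.0876 -0.0871] nz [0.0008 0.0122] yr -0.0382 fl peak -0.03999999999999995 31 bar nz 0.0154
t 25.98 rack [-0.1114 -0.0339] z 0.1492 yaw 1.426 q7 -0.19 F [-0.1  1.1  0.9] gap 0.0
n 55 disc face [-0.0621 -0.0617 -0.0606] nz [0.0005 0.0127] yr -0.1084 fl peak -0.03999999999999995 34 bar nz 0.0159
```

Emit:
servo_tool(plan=[[0,0.03,0.65,0,1],[0,0,0.55,0,1],[0.3,0,0,0,1],[0.2,0,0,0,1],[0.1,0,0,0,1],[0.1,0,0.03,0,1],[0.1,0,0.03,0,1],[0.1,0,0.03,0,1],[0,0,0,0,1]])

```text
t: 27.1
ee_pos: [0.5626, 0.1927, 0.1112]
tcp_rot: [3.142, 0.001, 1.424]
contact_force: [-0.6, -3.4, 2.6]
finger_gap: -0.0
grasp_force: 1.9
```

Emit:
servo_tool(plan=[[0.1,0,0.03,0,1],[0.1,0,0.03,0,1],[0,0,0,0,1]])

```text
t: 27.48
ee_pos: [0.5636, 0.2, 0.1093]
tcp_rot: [3.141, -0.0, 1.425]
contact_force: [0.9, -3.0, 1.7]
finger_gap: -0.003
grasp_force: 1.5
```

Emit:
servo_tool(plan=[[0.1,0,0.035,0,1],[0.1,0,0.03,0,1],[0,0,0,0,1]])

```text
t: 27.85
ee_pos: [0.5644, 0.206, 0.1073]
tcp_rot: [3.141, -0.0, 1.425]
contact_force: [0.7, -2.0, 0.8]
finger_gap: 0.001
grasp_force: 1.3
```

Emit:
servo_tool(plan=[[0.1,0,0.03,0,1],[0.05,0,0.03,0,1],[0,0,0,0,1]])

```text
t: 28.22
ee_pos: [0.565, 0.2103, 0.1056]
tcp_rot: [3.141, -0.001, 1.425]
contact_force: [-0.4, -2.6, 2.1]
finger_gap: 0.0
grasp_force: 1.5
```

```bash
python3 - <<'E'
from h import *
fs=[grab('wrist'),grab('scene')]
seated(-.035,fs); st()
E
```

```text
n 1320 disc face [-0.0663 -0.0659 -0.065 ] nz [0.0004 0.0113] yr -0.035 fl peak -0.043999999999999956 324 bar nz 0.0134
n 70 disc face [-0.0667 -0.0661 -0.0652] nz [0.0006 0.0115] yr -0.0379 fl peak -0.04799999999999996 30 bar nz 0.0154
t 28.32 rack [-0.0681 -0.035 ] z 0.1056 yaw 1.425 q7 -0.21 F [-0.3 -2.9  3. ] gap -0.004
```

Emit:
servo_tool(plan=[[0.1,0,0.03,0,1],[0.07,0,0.02,0,1],[0,0,0,0,1]])

```text
t: 28.7
ee_pos: [0.5657, 0.2151, 0.1041]
tcp_rot: [3.142, -0.0, 1.425]
contact_force: [0.8, -2.8, 3.0]
finger_gap: 0.003
grasp_force: 1.9
```

Emit:
servo_tool(plan=[[0.07,0,0.02,0,1],[0.07,0,0.02,0,1],[0,0,0,0,1]])

```text
t: 29.08
ee_pos: [0.5661, 0.2153, 0.1032]
tcp_rot: [-3.141, 0.004, 1.423]
contact_force: [-2.5, -9.7, 6.8]
finger_gap: -0.001
grasp_force: 5.9
```

```bash
python3 - <<'E'
from h import *
fs=[grab('wrist'),grab('scene')]
seated(-.035,fs); st()
E
```

```text
n 945 disc face [-0.0611 -0.0607 -0.0601] nz [0.0003 0.0112] yr -0.0353 fl peak -0.043999999999999956 329 bar nz 0.0143
n 51 disc face [-0.0618 -0.0614 -0.0607] nz [0.0003 0.0122] yr -0.0386 fl peak -0.03999999999999995 29 bar nz 0.0164
t 29.18 rack [-0.0631 -0.0353] z 0.1032 yaw 1.423 q7 -0.22 F [ -2.3 -10.7   7.2] gap -0.002
```

Emit:
servo_tool(plan=[[-0.6,0,-0.2,0,1],[-1,0,-0.8,0,-0.2],[-1,0.05,-0.4,0,-0.2],[-1,0.05,0,0,-0.2],[-1,0.05,0,0,-0.2],[-1,0.05,0,0,-0.2],[-1,0.05,0,0,-0.2],[-1,0.05,0,0,-0.2],[-1,0.05,0,0,-0.2],[-1,0.05,0,0,-0.2],[-1,0.05,0,0,-0.2],[-1,0.1,0,0,-0.2]])

```text
t: 30.68
ee_pos: [0.5314, -0.1286, 0.1449]
tcp_rot: [3.141, -0.001, 1.425]
contact_force: [-0.3, 0.4, -0.4]
finger_gap: 0.6
grasp_force: 0.0
```

Emit:
servo_tool(plan=[[-1,0.1,0,-0.8,-0.2],[-0.4,0.1,0,-0.8,-0.2],[0,0,0,0,-0.2],[0,0,0,0,-0.2]])

```text
t: 31.18
ee_pos: [0.5328, -0.1691, 0.1447]
tcp_rot: [-3.142, -0.001, 1.616]
contact_force: [0.3, 0.5, -0.7]
finger_gap: 0.6
grasp_force: 0.0
```

```bash
python3 - <<'E'
from h import *
w=look((.528,-.18),np.pi,1.62); cv2.imwrite('pics/w7.png',w['image'])
P,H=cloud([grab('scene'),grab('side')]);r=syr(P,H,(.528,-.18),ya=1.62);print(r['yaw'],r['org'],r['o']+r['d']*(r['smax']-.057))
fs=[grab('scene')]; seated(-.035,fs);seated(-.105,fs)
E
```

```text
yaw -1.525 org(fl) [ 0.5269 -0.1823] org(tip) [ 0.5267 -0.1775] nfl 102 disc 0.0854 len 0.1386
after turn shift units [-0.36 -0.22  4.69] turn units -0.0
now shift units [-0.36 -0.22  4.69] turn units -0.0
t 31.225 p [ 0.5329 -0.1689  0.1447] rot [-3.141e+00 -1.000e-03  1.617e+00] q [-0.26  0.43  0.64  1.93 -0.32  0.89  0.59] F [0.7 0.4 0.3] gap 0.6
-1.5253899 [ 0.5287186  -0.18340694] [ 0.52841656 -0.17675969]
n 50 disc face [-0.0624 -0.0623 -0.0614] nz [-0.0006  0.012 ] yr -0.0385 fl peak -0.04799999999999996 28 bar nz 0.0165
n 55 disc face [-0.0617 -0.0615 -0.0608] nz [0.0008 0.0127] yr -0.1082 fl peak -0.04799999999999996 38 bar nz 0.0156
```

View pics/w7.png

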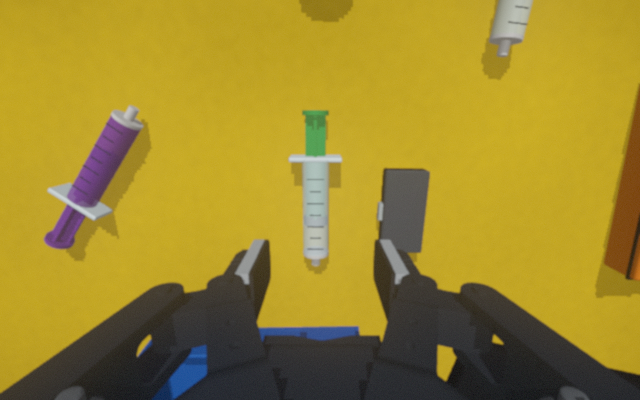

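The target syringe is at (315,190), the case at (405,210) is clear of it, and the purple decoy is at (95,175). To stay inside the wrist range I turn the tool by π before gripping.

Emit:
servo_tool(plan=[[-0.36,-0.2,0,1,-0.2],[0,0,0,1,-0.2],[0,0,0,1,-0.2],[0,0,0,1,-0.2],[0,0,0,1,-0.2],[0,0,0,1,-0.2],[0,0,0,1,-0.2],[0,0,0,1,-0.2],[0,0,0,1,-0.2],[0,0,0,1,-0.2],[0,0,0,1,-0.2],[0,0,0,1,-0.2]])

```text
t: 32.88
ee_pos: [0.5277, -0.1802, 0.1448]
tcp_rot: [-3.141, -0.0, 0.174]
contact_force: [-0.7, 0.5, 1.0]
finger_gap: 0.596
grasp_force: 0.0
```

Emit:
servo_tool(plan=[[0,0,0,1,-0.2],[0,0,0,1,-0.2],[0,0,0,1,-0.2],[0,0,0,1,-0.2],[0,0,0,1,-0.2],[0,0,0,1,-0.2],[0,0,0,1,-0.2],[0,0,0,1,-0.2],[0,0,0,1,-0.2],[0,0,0,1,-0.2],[0,0,0,1,-0.2],[0,0,0,1,-0.2]])

```text
t: 34.38
ee_pos: [0.5277, -0.1802, 0.1447]
tcp_rot: [3.142, 0.0, -1.266]
contact_force: [-0.3, -0.5, -0.1]
finger_gap: 0.598
grasp_force: 0.0
```

Emit:
servo_tool(plan=[[0,0,0,1,-0.2],[0,0,0,1,-0.2],[0,0,0,0,-0.2],[0,0,0,0,-0.2]])

```text
t: 34.88
ee_pos: [0.5276, -0.1806, 0.1448]
tcp_rot: [3.142, 0.0, -1.501]
contact_force: [0.6, 1.0, 0.1]
finger_gap: 0.599
grasp_force: 0.0
```

```bash
python3 - <<'E'
from h import *
w=look((.527,-.18),0,1.62); st()
E
```

```text
yaw -1.526 org(fl) [ 0.527  -0.1852] org(tip) [ 0.5267 -0.1786] nfl 149 disc 0.0883 len 0.1397
after turn shift units [0.04 0.03 4.69] turn units 0.2
now shift units [0.04 0.03 4.69] turn units 0.2
t 34.925 p [ 0.5276 -0.1806  0.1448] rot [-3.142  0.    -1.501] q [-0.59  0.71  1.27  1.95 -0.78  1.09 -2.06] F [0.1 0.1 0.9] gap 0.596
t 34.92 rack [-0.4604 -0.0548] z 0.1448 yaw -1.501 q7 -2.06 F [0.1 0.1 0.9] gap 0.596
```

Emit:
servo_tool(plan=[[0.04,0.03,1,0.2,-0.2],[0,0,1,0,-0.2],[0,0,1,0,-0.2],[0,0,1,0,-0.2],[0,0,0.5,0,-0.2],[0,0,0.17,0,-0.2],[0,0,0,0,-0.2],[0,0,0,0,1],[0,0,0,0,1],[0,0,0,0,1],[0,0,0,0,1]], force=40)

```text
t: 36.3
ee_pos: [0.5272, -0.1824, 0.0056]
tcp_rot: [-3.14, -0.0, -1.527]
contact_force: [-0.7, 0.5, 6.2]
finger_gap: 0.262
grasp_force: 39.3
```

Emit:
servo_tool(plan=[[0,0,-1,0,1],[0,0,-1,0,1],[0,0,-1,0,1],[0,0,-1,0,1],[0,0,-1,0,1],[0,0,0,0,1]])

```text
t: 37.05
ee_pos: [0.5277, -0.1828, 0.1566]
tcp_rot: [-3.138, -0.001, -1.527]
contact_force: [0.9, -0.7, -0.9]
finger_gap: 0.264
grasp_force: 39.4
```

```bash
python3 - <<'E'
from h import *
w=held(); st();to(*rk(.0,.035),.155,1.4245)
E
```

```text
barrel end 0.0478 tip 0.0588 slope -0.007 ylim [-0.0115  0.0115] ztop 0.0204
t 37.1 rack [-0.4618 -0.0544] z 0.1551 yaw -1.527 q7 -2.13 F [ 0.6 -0.5 -1. ] gap 0.26
after turn shift units [15.39 -2.98  0.  ] turn units -24.59
now shift units [-15.68   0.02   0.  ] turn units -24.59
t 37.1 p [ 0.5269 -0.182   0.1551] rot [-3.14   0.    -1.527] q [-0.58  0.66  1.23  1.94 -0.72  1.07 -2.13] F [ 0.6 -0.5 -1. ] gap 0.26
```

Emit:
servo_tool(plan=[[0,0,0,-1,1],[0,0,0,-1,1],[0,0,0,-1,1],[0,0,0,-1,1],[0,0,0,-1,1],[0,0,0,-1,1],[0,0,0,-1,1],[0,0,0,-1,1],[0,0,0,-1,1],[0,0,0,-1,1],[0,0,0,-1,1],[0,0,0,-1,1]])

```text
t: 38.6
ee_pos: [0.5257, -0.1815, 0.1531]
tcp_rot: [-3.141, 0.003, -0.083]
contact_force: [-0.1, -0.2, 0.2]
finger_gap: 0.262
grasp_force: 39.4
```

Emit:
servo_tool(plan=[[0,0,0,-1,1],[0,0,0,-1,1],[0,0,0,-1,1],[0,0,0,-1,1],[0,0,0,-1,1],[0,0,0,-1,1],[0,0,0,-1,1],[0,0,0,-1,1],[0,0,0,-1,1],[0,0,0,-1,1],[0,0,0,-1,1],[0,0,0,-1,1]])

```text
t: 40.1
ee_pos: [0.5256, -0.1815, 0.153]
tcp_rot: [-3.138, -0.001, 1.357]
contact_force: [-0.4, -0.3, 0.8]
finger_gap: 0.262
grasp_force: 39.4
```

Emit:
servo_tool(plan=[[0,0,0,-0.6,1],[1,-0.2,0,0,1],[1,-0.2,0,0,1],[1,-0.2,0,0,1],[1,-0.2,0,0,1],[1,-0.2,0,0,1],[1,-0.2,0,0,1],[1,-0.2,0,0,1],[1,-0.2,0,0,1],[0,0,0,0,1],[0,0,0,0,1]])

```text
t: 41.48
ee_pos: [0.5134, 0.0615, 0.1538]
tcp_rot: [-3.14, 0.001, 1.424]
contact_force: [-0.1, 0.4, 0.0]
finger_gap: 0.262
grasp_force: 39.4
```

```bash
python3 - <<'E'
from h import *
w=held(); st();to(*rk(.0,.035),.155,1.4245)
E
```

```text
barrel end 0.0489 tip 0.0599 slope -0.006 ylim [-0.0126  0.0104] ztop 0.0186
t 41.52 rack [-0.2234 -0.0058] z 0.1541 yaw 1.423 q7 -0.18 F [ 0.4 -0.3 -0.4] gap 0.263
after turn shift units [ 7.44 -1.36 -0.03] turn units -0.01
now shift units [ 7.44 -1.37 -0.03] turn units -0.01
t 41.525 p [0.5136 0.061  0.1541] rot [-3.140e+00  1.000e-03  1.423e+00] q [-0.53  0.31  0.41  2.01 -0.16  0.86 -0.18] F [ 0.4 -0.3 -0.4] gap 0.263
```

Emit:
servo_tool(plan=[[1,-0.2,0,0,1],[1,-0.2,0,0,1],[1,-0.2,0,0,1],[1,-0.2,0,0,1],[1,-0.2,0,0,1],[1,-0.2,0,0,1],[1,-0.16,0,0,1],[0.4,0,0,0,1],[0,0,0,0,1],[0,0,0,0,1]])

```text
t: 42.78
ee_pos: [0.5064, 0.2857, 0.1547]
tcp_rot: [-3.142, 0.001, 1.422]
contact_force: [1.0, -0.8, -1.0]
finger_gap: 0.264
grasp_force: 39.4
```

```bash
python3 - <<'E'
from h import *
w=held(); st();to(*rk(-.001,.035),.092,1.4245)
E
```

```text
barrel end 0.0483 tip 0.0593 slope -0.006 ylim [-0.0122  0.0108] ztop 0.0187
t 42.83 rack [-0.002  0.034] z 0.1547 yaw 1.422 q7 -0.58 F [-0.1  0.3  0.4] gap 0.262
after turn shift units [ 0.03 -0.03  2.09] turn units -0.02
now shift units [ 0.03 -0.03  2.09] turn units -0.02
t 42.825 p [0.5064 0.2858 0.1547] rot [-3.142e+00  1.000e-03  1.422e+00] q [-0.84  0.41  0.33  1.86 -0.16  0.91 -0.58] F [-0.1  0.3  0.4] gap 0.262
```

Emit:
servo_tool(plan=[[0.02,-0.03,0.8,0,1],[0,0,0.8,0,1],[0,0,0.4,0,1],[0,0,0.1,0,1],[0,0,0.12,0,1],[0,0,0.12,0,1],[0,0,0.12,0,1],[0,0,0.12,0,1],[0,0,0.06,0,1],[0,0,0,0,1]])

```text
t: 44.08
ee_pos: [0.5073, 0.2916, 0.0784]
tcp_rot: [3.137, -0.006, 1.426]
contact_force: [-0.5, 3.0, 8.9]
finger_gap: 0.265
grasp_force: 42.2
```

Emit:
servo_tool(plan=[[0,0,0.03,0,1],[0,0,0,0,0.2],[0,0,0,0,0],[0,0,0,0,0],[0,0,0,0,0],[0,0,-1,0,0],[0,0,-1,0,0],[0,0,-1,0,0],[-0.5,0,-0.5,0,0.5],[-1,0,0,0,1],[-1,0,0,0,1]])

```text
t: 45.45
ee_pos: [0.4935, 0.2122, 0.1792]
tcp_rot: [-3.141, 0.001, 1.424]
contact_force: [0.3, -1.6, -0.8]
finger_gap: -0.003
grasp_force: 0.0
```

Emit:
servo_tool(plan=[[-1,0,0,0,1],[-0.3,0,0,0,1],[0,0,0.5,0,1],[0,0,0.5,0,1],[0,0,0,0,1]])

```text
t: 46.08
ee_pos: [0.4873, 0.1763, 0.1476]
tcp_rot: [-3.138, 0.002, 1.427]
contact_force: [-0.6, 0.4, -0.5]
finger_gap: 0.007
grasp_force: 0.0
```

```bash
python3 - <<'E'
from h import *
fs=[grab('wrist'),grab('scene')];cv2.imwrite('pics/w8.png',fs[0]['image'])
seated(.035,fs); st(); seated(-.035,fs)
E
```

```text
n 2088 disc face [-0.0896 -0.0896 -0.0882] nz [0.0003 0.0107] yr 0.0348 fl peak -0.05199999999999996 427 bar nz 0.013
n 136 disc face [-0.0893 -0.0886 -0.0875] nz [0.0007 0.011 ] yr 0.0318 fl peak -0.05199999999999996 24 bar nz 0.0153
t 46.17 rack [-0.1129  0.0357] z 0.1491 yaw 1.426 q7 -0.42 F [ 1.1 -0.1 -0.6] gap -0.001
n 775 disc face [-0.0619 -0.0617 -0.0616] nz [-0.0049  0.0108] yr -0.0336 fl peak -0.05199999999999996 393 bar nz 0.0141
n 50 disc face [-0.0623 -0.062  -0.061 ] nz [0.0001 0.0126] yr -0.0387 fl peak -0.03999999999999995 29 bar nz 0.0164
```

Emit:
servo_tool(plan=[[0,0.03,0.65,0,1],[0,0,0.55,0,1],[0.3,0,0,0,1],[0.2,0,0,0,1],[0.1,0,0,0,1],[0.1,0,0.03,0,1],[0.1,0,0.03,0,1],[0.1,0,0.03,0,1],[0,0,0,0,1]])

```text
t: 47.3
ee_pos: [0.4935, 0.2015, 0.1109]
tcp_rot: [-3.141, 0.001, 1.424]
contact_force: [-0.6, -2.8, 1.7]
finger_gap: 0.002
grasp_force: 1.8
```

Emit:
servo_tool(plan=[[0.1,0,0.03,0,1],[0.1,0,0.03,0,1],[0,0,0,0,1]])

```text
t: 47.68
ee_pos: [0.4944, 0.2086, 0.1091]
tcp_rot: [3.141, -0.0, 1.425]
contact_force: [0.3, -2.0, 1.1]
finger_gap: -0.002
grasp_force: 1.5
```

Emit:
servo_tool(plan=[[0.1,0,0.035,0,1],[0.1,0,0.03,0,1],[0,0,0,0,1]])

```text
t: 48.05
ee_pos: [0.4953, 0.2147, 0.1071]
tcp_rot: [3.141, -0.0, 1.425]
contact_force: [1.0, -3.2, 1.0]
finger_gap: 0.002
grasp_force: 1.3
```

Emit:
servo_tool(plan=[[0.1,0,0.03,0,1],[0.1,0,0.03,0,1],[0,0,0,0,1]])

```text
t: 48.42
ee_pos: [0.4961, 0.2206, 0.1053]
tcp_rot: [3.142, -0.0, 1.425]
contact_force: [0.9, -1.8, 0.8]
finger_gap: -0.002
grasp_force: 1.4
```

```bash
python3 - <<'E'
from h import *
fs=[grab('wrist'),grab('scene')]
seated(.035,fs); st()
E
```

```text
n 1303 disc face [-0.066  -0.0656 -0.0647] nz [0.0005 0.0115] yr 0.0347 fl peak -0.043999999999999956 321 bar nz 0.0131
n 63 disc face [-0.0669 -0.0663 -0.0649] nz [-0.0003  0.0131] yr 0.0316 fl peak -0.04799999999999996 28 bar nz 0.015
t 48.52 rack [-0.068   0.0347] z 0.1054 yaw 1.425 q7 -0.45 F [-0.3 -2.8  0.4] gap 0.002
```

Emit:
servo_tool(plan=[[0.1,0,0.03,0,1],[0.07,0,0.02,0,1],[0,0,0,0,1]])

```text
t: 48.9
ee_pos: [0.4968, 0.2251, 0.1038]
tcp_rot: [-3.141, 0.0, 1.425]
contact_force: [-0.5, -2.8, 1.5]
finger_gap: 0.001
grasp_force: 1.9
```

Emit:
servo_tool(plan=[[0.07,0,0.02,0,1],[0.07,0,0.02,0,1],[0,0,0,0,1]])

```text
t: 49.28
ee_pos: [0.4971, 0.2255, 0.1029]
tcp_rot: [-3.14, 0.005, 1.423]
contact_force: [-2.4, -11.7, 8.5]
finger_gap: -0.002
grasp_force: 6.7
```

```bash
python3 - <<'E'
from h import *
fs=[grab('wrist'),grab('scene')]
seated(.035,fs); st()
P,H=cloud([fs[1],grab('side')]);r=syr(P,H,(.681,.012),ya=1.508);print(r['yaw'],r['org'],r['disc'])
E
```

```text
n 954 disc face [-0.0611 -0.0606 -0.06  ] nz [0.0004 0.0116] yr 0.0349 fl peak -0.043999999999999956 318 bar nz 0.0132
n 45 disc face [-0.0617 -0.0616 -0.0601] nz [-0.001   0.0124] yr 0.0307 fl peak -0.04799999999999996 30 bar nz 0.0155
t 49.38 rack [-0.063   0.0344] z 0.103 yaw 1.423 q7 -0.47 F [ -3.1 -11.4   7.9] gap 0.002
-1.6361414 [0.68102527 0.01197277] 0.0917950714452665
```

Emit:
servo_tool(plan=[[-0.6,0,-0.2,0,1],[-1,0.3,-0.8,0,-0.2],[-1,1,-0.5,0,-0.2],[-1,1,0,0,-0.2],[-1,1,0,0,-0.2],[-1,1,0,0,-0.2],[-0.6,1,0,0,-0.2],[0,1,0,0,-0.2],[0,0.8,0,0,-0.2]])

```text
t: 50.55
ee_pos: [0.6826, 0.015, 0.148]
tcp_rot: [3.14, -0.002, 1.425]
contact_force: [-0.6, 0.5, 0.0]
finger_gap: 0.601
grasp_force: 0.0
```

Emit:
servo_tool(plan=[[0,0,0,1,-0.2],[0,0,0,1,-0.2],[0,0,0,1,-0.2],[0,0,0,1,-0.2],[0,0,0,1,-0.2],[0,0,0,1,-0.2],[0,0,0,1,-0.2],[0,0,0,1,-0.2],[0,0,0,1,-0.2],[0,0,0,1,-0.2],[0,0,0,1,-0.2],[0,0,0,1,-0.2]])

```text
t: 52.05
ee_pos: [0.6815, 0.0158, 0.1478]
tcp_rot: [-3.139, -0.001, -0.018]
contact_force: [0.2, 0.2, -0.8]
finger_gap: 0.6
grasp_force: 0.0
```

Emit:
servo_tool(plan=[[0,0,0,1,-0.2],[0,0,0,1,-0.2],[0,0,0,1,-0.2],[0,0,0,1,-0.2],[0,0,0,1,-0.2],[0,0,0,1,-0.2],[0,0,0,1,-0.2],[0,0,0,1,-0.2],[0,0,0,1,-0.2],[0,0,0,1,-0.2],[0,0,0,1,-0.2],[0,0,0,1,-0.2]])

```text
t: 53.55
ee_pos: [0.6816, 0.0157, 0.1475]
tcp_rot: [-3.14, 0.002, -1.458]
contact_force: [-0.9, 0.6, -0.7]
finger_gap: 0.602
grasp_force: 0.0
```

```bash
python3 - <<'E'
from h import *
w=look((.681,.012),0,1.508); st()
E
```

```text
yaw -1.638 org(fl) [0.6796 0.0101] org(tip) [0.68   0.0166] nfl 141 disc 0.092 len 0.1435
after turn shift units [0.08 0.05 4.77] turn units 1.49
now shift units [0.07 0.07 4.77] turn units 1.49
t 53.6 p [0.6815 0.0158 0.1472] rot [-3.141e+00  2.000e-03 -1.460e+00] q [-0.74  0.81  1.1   1.64 -0.78  1.18 -2.48] F [-0.4  0.9 -0. ] gap 0.6
t 53.6 rack [-0.2436 -0.1786] z 0.1472 yaw -1.46 q7 -2.48 F [-0.4  0.9 -0. ] gap 0.6
```

Emit:
servo_tool(plan=[[0.07,0.05,0.5,0.5,-0.2],[0,0,0.5,0.5,-0.2],[0,0,0.5,0.4,-0.2],[0,0,0,0,-0.2]])

```text
t: 54.1
ee_pos: [0.6789, 0.0125, 0.1006]
tcp_rot: [3.138, -0.0, -1.623]
contact_force: [0.7, 0.8, 0.5]
finger_gap: 0.605
grasp_force: 0.0
```

```bash
python3 - <<'E'
from h import *
w=look((.681,.012),0,1.508); print(status.state()['q'].round(3))
E
```

```text
yaw -1.641 org(fl) [0.6793 0.0101] org(tip) [0.6797 0.0159] nfl 215 disc 0.0923 len 0.1445
after turn shift units [-0.03  0.    3.26] turn units 0.15
now shift units [-0.03  0.    3.26] turn units 0.15
t 54.15 p [0.6795 0.0122 0.1018] rot [ 3.14  -0.    -1.623] q [-0.74  0.88  1.1   1.68 -0.86  1.14 -2.58] F [0.1 0.3 0.4] gap 0.603
[-0.736  0.879  1.102  1.68  -0.855  1.143 -2.583]
```

Emit:
servo_tool(plan=[[0,0,1,0,-0.2],[0,0,1,0,-0.2],[0,0,0.8,0,-0.2],[0,0,0.4,0,-0.2],[0,0,0,0,-0.2],[0,0,0,0,1],[0,0,0,0,1],[0,0,0,0,1],[0,0,0,0,1]], force=40)

```text
t: 55.28
ee_pos: [0.6808, 0.0118, 0.0081]
tcp_rot: [-3.139, 0.0, -1.623]
contact_force: [-0.0, 0.2, 6.1]
finger_gap: 0.259
grasp_force: 39.7
```

Emit:
servo_tool(plan=[[0,0,-1,0,1],[0,0,-1,0,1],[0,0,-1,0,1],[0,0,-1,0,1],[0,0,-1,0,1],[0,0,0,0,1]])

```text
t: 56.02
ee_pos: [0.6809, 0.0116, 0.1589]
tcp_rot: [-3.138, 0.0, -1.623]
contact_force: [0.4, 0.2, -0.4]
finger_gap: 0.26
grasp_force: 39.4
```

```bash
python3 - <<'E'
from h import *
w=held(); st();to(*rk(.0,.105),.155,1.4245)
E
```

```text
barrel end 0.0465 tip 0.0575 slope -0.002 ylim [-0.0115  0.0115] ztop 0.0182
t 56.08 rack [-0.2474 -0.1776] z 0.157 yaw -1.623 q7 -2.61 F [ 0.1  0.  -1.2] gap 0.259
after turn shift units [ 8.25 -9.42  0.07] turn units -25.4
now shift units [-9.09  8.6   0.07] turn units -25.4
t 56.075 p [0.68   0.0122 0.157 ] rot [-3.141e+00  1.000e-03 -1.623e+00] q [-0.76  0.84  1.17  1.64 -0.81  1.23 -2.61] F [ 0.1  0.  -1.2] gap 0.259
```

Emit:
servo_tool(plan=[[0,0,0,-1,1],[0,0,0,-1,1],[0,0,0,-1,1],[0,0,0,-1,1],[0,0,0,-1,1],[0,0,0,-1,1],[0,0,0,-1,1],[0,0,0,-1,1],[0,0,0,-1,1],[0,0,0,-1,1],[0,0,0,-1,1],[0,0,0,-1,1]])

```text
t: 57.58
ee_pos: [0.6787, 0.0126, 0.1547]
tcp_rot: [3.141, 0.003, -0.179]
contact_force: [0.4, 0.3, -0.0]
finger_gap: 0.262
grasp_force: 39.3
```

Emit:
servo_tool(plan=[[0,0,0,-1,1],[0,0,0,-1,1],[0,0,0,-1,1],[0,0,0,-1,1],[0,0,0,-1,1],[0,0,0,-1,1],[0,0,0,-1,1],[0,0,0,-1,1],[0,0,0,-1,1],[0,0,0,-1,1],[0,0,0,-1,1],[0,0,0,-1,1]])

```text
t: 59.08
ee_pos: [0.6787, 0.0126, 0.1547]
tcp_rot: [-3.138, 0.001, 1.261]
contact_force: [0.3, -0.5, 0.0]
finger_gap: 0.261
grasp_force: 39.2
```

Emit:
servo_tool(plan=[[0,0,0,-1,1],[0,0,0,-0.4,1],[0.2,-1,0,0,1],[0.2,-1,0,0,1],[1,-1,0,0,1],[1,-1,0,0,1],[1,-1,0,0,1],[1,-1,0,0,1],[1,-1,0,0,1],[1,-1,0,0,1],[0,0,0,0,1],[0,0,0,0,1]])

```text
t: 60.58
ee_pos: [0.47, 0.2363, 0.156]
tcp_rot: [-3.141, 0.001, 1.425]
contact_force: [-0.1, -0.1, -0.2]
finger_gap: 0.262
grasp_force: 39.3
```

```bash
python3 - <<'E'
from h import *
w=held(); st();to(*rk(.001,.105),.155,1.4245)
E
```

```text
barrel end 0.0477 tip 0.0587 slope 0.0 ylim [-0.0126  0.0101] ztop 0.0162
t 60.62 rack [-0.0567  0.0622] z 0.1562 yaw 1.423 q7 -0.53 F [-1. -0.  0.] gap 0.259
after turn shift units [ 1.92 -1.43  0.04] turn units -0.01
now shift units [ 1.92 -1.43  0.04] turn units -0.01
t 60.625 p [0.4705 0.2358 0.1562] rot [-3.141e+00  1.000e-03  1.423e+00] q [-0.87  0.32  0.4   1.98 -0.16  0.87 -0.53] F [-1. -0.  0.] gap 0.259
```

Emit:
servo_tool(plan=[[0.95,-0.7,0,0,1],[0.95,-0.7,0,0,1],[0,0,0,0,1],[0,0,0,0,1],[0,0,0,0,1]])

```text
t: 61.25
ee_pos: [0.438, 0.2978, 0.1567]
tcp_rot: [3.141, 0.0, 1.422]
contact_force: [0.3, -0.0, -0.3]
finger_gap: 0.26
grasp_force: 39.3
```

```bash
python3 - <<'E'
from h import *
w=held(); st();to(*rk(.0,.105),.094,1.4245)
E
```

```text
barrel end 0.0471 tip 0.058 slope 0.002 ylim [-0.0119  0.011 ] ztop 0.0164
t 61.3 rack [0.0002 0.1035] z 0.1567 yaw 1.422 q7 -0.67 F [0.2 0.3 0.1] gap 0.262
after turn shift units [-0.01 -0.05  2.09] turn units -0.02
now shift units [-0.01 -0.05  2.09] turn units -0.02
t 61.3 p [0.4379 0.298  0.1567] rot [3.141 0.    1.422] q [-0.98  0.33  0.38  1.98 -0.15  0.87 -0.67] F [0.2 0.3 0.1] gap 0.262
```

Emit:
servo_tool(plan=[[0,-0.05,0.8,0,1],[0,0,0.8,0,1],[0,0,0.4,0,1],[0,0,0.1,0,1],[0,0,0.12,0,1],[0,0,0.12,0,1],[0,0,0.12,0,1],[0,0,0.12,0,1],[0,0,0,0,1]])

```text
t: 62.42
ee_pos: [0.4382, 0.303, 0.082]
tcp_rot: [3.137, -0.007, 1.426]
contact_force: [0.8, 3.6, 8.3]
finger_gap: 0.263
grasp_force: 41.3
```

Emit:
servo_tool(plan=[[0,0,0.03,0,1],[0,0,0,0,0.2],[0,0,0,0,0],[0,0,0,0,0],[0,0,0,0,0],[0,0,-1,0,0],[0,0,-1,0,0],[0,0,-1,0,0],[-0.5,0,-0.5,0,0.5],[-1,0,0,0,1],[-1,0,0,0,1]])

```text
t: 63.8
ee_pos: [0.4239, 0.2234, 0.183]
tcp_rot: [-3.141, 0.001, 1.424]
contact_force: [0.1, -0.7, 0.3]
finger_gap: -0.001
grasp_force: 0.0
```

Emit:
servo_tool(plan=[[-1,0,0,0,1],[-0.3,0,0,0,1],[0,0,0.5,0,1],[0,0,0.5,0,1],[0,0,0,0,1]])

```text
t: 64.42
ee_pos: [0.4179, 0.1871, 0.1515]
tcp_rot: [-3.139, 0.003, 1.426]
contact_force: [0.3, -0.8, 0.0]
finger_gap: -0.003
grasp_force: 0.0
```

```bash
python3 - <<'E'
from h import *
fs=[grab('wrist'),grab('scene')];cv2.imwrite('pics/w9.png',fs[0]['image'])
seated(.105,fs); st(); seated(.035,fs)
E
```

```text
n 2157 disc face [-0.0935 -0.0934 -0.0913] nz [0.0002 0.0106] yr 0.105 fl peak -0.05199999999999996 399 bar nz 0.0131
n 140 disc face [-0.0925 -0.0919 -0.0912] nz [0.0006 0.0119] yr 0.1012 fl peak -0.03999999999999995 26 bar nz 0.0152
t 64.53 rack [-0.1121  0.1062] z 0.1529 yaw 1.426 q7 -0.52 F [-0.1  0.   0.5] gap -0.001
n 763 disc face [-0.0617 -0.0617 -0.0616] nz [-0.0049  0.0114] yr 0.0364 fl peak -0.05199999999999996 392 bar nz 0.013
n 42 disc face [-0.0609 -0.0609 -0.0603] nz [-0.0017  0.0126] yr 0.0313 fl peak -0.04799999999999996 26 bar nz 0.0154
```

Emit:
servo_tool(plan=[[0,0.04,0.7,0,1],[0,0,0.6,0,1],[0.3,0,0,0,1],[0.2,0,0,0,1],[0.1,0,0.03,0,1],[0.1,0,0.03,0,1],[0.1,0,0.03,0,1],[0,0,0,0,1]])

```text
t: 65.53
ee_pos: [0.4239, 0.2101, 0.1118]
tcp_rot: [3.141, 0.0, 1.424]
contact_force: [0.6, -2.0, 1.4]
finger_gap: 0.003
grasp_force: 1.8
```

Emit:
servo_tool(plan=[[0.1,0,0.03,0,1],[0.1,0,0.03,0,1],[0,0,0,0,1]])

```text
t: 65.9
ee_pos: [0.4248, 0.2168, 0.1099]
tcp_rot: [3.141, -0.0, 1.425]
contact_force: [0.4, -2.4, 2.2]
finger_gap: 0.0
grasp_force: 1.5
```

Emit:
servo_tool(plan=[[0.1,0,0.035,0,1],[0.1,0,0.03,0,1],[0,0,0,0,1]])

```text
t: 66.28
ee_pos: [0.4256, 0.2228, 0.108]
tcp_rot: [3.141, -0.001, 1.425]
contact_force: [1.1, -1.9, 2.2]
finger_gap: 0.001
grasp_force: 1.3
```

Emit:
servo_tool(plan=[[0.1,0,0.03,0,1],[0.1,0,0.03,0,1],[0,0,0,0,1]])

```text
t: 66.65
ee_pos: [0.4264, 0.2288, 0.1062]
tcp_rot: [3.141, -0.001, 1.425]
contact_force: [1.1, -1.9, 2.6]
finger_gap: -0.001
grasp_force: 1.3
```

```bash
python3 - <<'E'
from h import *
fs=[grab('wrist'),grab('scene')]
seated(.105,fs); st()
E
```

```text
n 1444 disc face [-0.0683 -0.0679 -0.0669] nz [-0.      0.0108] yr 0.1048 fl peak -0.043999999999999956 329 bar nz 0.0143
n 63 disc face [-0.0687 -0.0686 -0.0671] nz [-0.0003  0.0115] yr 0.1016 fl peak -0.04799999999999996 24 bar nz 0.016
t 66.75 rack [-0.0701  0.1048] z 0.1062 yaw 1.425 q7 -0.53 F [ 1.9 -2.   2.1] gap -0.007
```

Emit:
servo_tool(plan=[[0.1,0,0.025,0,1],[0.1,0,0.025,0,1],[0,0,0,0,1]])

```text
t: 67.12
ee_pos: [0.4273, 0.2346, 0.1046]
tcp_rot: [3.141, -0.0, 1.425]
contact_force: [1.8, -2.3, 2.8]
finger_gap: 0.003
grasp_force: 1.4
```

Emit:
servo_tool(plan=[[0.07,0,0.02,0,1],[0.07,0,0.02,0,1],[0,0,0,0,1]])

```text
t: 67.5
ee_pos: [0.4275, 0.2356, 0.1035]
tcp_rot: [-3.14, 0.004, 1.423]
contact_force: [0.6, -9.8, 7.2]
finger_gap: 0.001
grasp_force: 5.6
```

```bash
python3 - <<'E'
from h import *
fs=[grab('wrist'),grab('scene')]
seated(.105,fs); st()
E
```

```text
n 935 disc face [-0.0612 -0.0609 -0.0603] nz [0.     0.0111] yr 0.1047 fl peak -0.043999999999999956 322 bar nz 0.0147
n 39 disc face [-0.0614 -0.0611 -0.0603] nz [0.0006 0.012 ] yr 0.1003 fl peak -0.04799999999999996 22 bar nz 0.0164
t 67.6 rack [-0.0632  0.1047] z 0.1034 yaw 1.423 q7 -0.54 F [  0.5 -10.2   7. ] gap 0.0
```

All four read home. I retreat uphill and look at the whole rack from above.

Emit:
servo_tool(plan=[[-0.3,0,-0.1,0,1],[-0.7,0,-0.2,0,1],[-0.5,1,-1,0,1],[0,1,-1,0,1],[0,1,-1,0,1],[0,0.5,-1,0,1],[0,0,-0.5,0,1],[0,0,0,0,1]])

```text
t: 68.6
ee_pos: [0.5244, 0.1786, 0.2479]
tcp_rot: [3.142, -0.001, 1.425]
contact_force: [0.4, -0.4, -1.2]
finger_gap: 0.005
grasp_force: 0.0
```

```bash
python3 - <<'E'
from h import *
w=grab('wrist');sc=grab('scene');cv2.imwrite('pics/w10.png',w['image']);sd=grab('side');cv2.imwrite('pics/sd10.png',cv2.resize(sd['image'][60:360,220:620],None,fx=2,fy=2))
cv2.imwrite('pics/sc10.png',cv2.resize(sc['image'][200:400,280:520],None,fx=3,fy=3))
st()
P=world(w).reshape(-1,3);xr=(P[:,:2]-O)@U;yr=(P[:,:2]-O)@YR
for k in (-.105,-.035,.035,.105):
    seated(k,[w,sc])
    m=(abs(yr-k)<.003)&(P[:,2]>.05)&(xr>-.025)&(xr<.045);f=np.polyfit(xr[m],P[m,2],1);
    print(k,m.sum(),'slope deg',np.degrees(np.arctan(f[0])).round(2),'top z at x=5',np.polyval(f,.005).round(4))
    n=(abs(yr-k)<.005)&(P[:,2]>.04)&(xr>0)&(xr<.075);print('  tip x',np.sort(xr[n])[-3].round(4))
E
```

```text
t 68.75 rack [-0.1055  0.0015] z 0.2462 yaw 1.426 q7 -0.41 F [ 0.5 -0.3 -0.2] gap -0.001
n 311 disc face [-0.0617 -0.0616 -0.0614] nz [-0.004   0.0114] yr -0.1037 fl peak -0.05199999999999996 145 bar nz 0.0136
n 55 disc face [-0.0621 -0.0619 -0.0611] nz [-0.0001  0.0121] yr -0.1089 fl peak -0.03999999999999995 37 bar nz 0.0156
-0.105 545 slope deg -17.49 top z at x=5 0.0968
  tip x 0.0598
n 290 disc face [-0.0618 -0.0617 -0.0616] nz [-0.0051  0.0105] yr -0.0346 fl peak -0.05199999999999996 145 bar nz 0.0148
n 50 disc face [-0.0623 -0.0623 -0.0612] nz [0.0006 0.0111] yr -0.0388 fl peak -0.03999999999999995 34 bar nz 0.0162
-0.035 508 slope deg -16.15 top z at x=5 0.0975
  tip x 0.0604
n 303 disc face [-0.0618 -0.0617 -0.0616] nz [-0.0045  0.0115] yr 0.034 fl peak -0.05199999999999996 150 bar nz 0.0132
n 42 disc face [-0.0616 -0.0613 -0.0601] nz [-0.0021  0.0125] yr 0.0311 fl peak -0.03999999999999995 25 bar nz 0.0153
0.035 558 slope deg -17.82 top z at x=5 0.0966
  tip x 0.0594
n 302 disc face [-0.0619 -0.0618 -0.0616] nz [-0.0025  0.0112] yr 0.1032 fl peak -0.05199999999999996 148 bar nz 0.0132
n 36 disc face [-0.0611 -0.0609 -0.0601] nz [0.0001 0.011 ] yr 0.1009 fl peak -0.03999999999999995 27 bar nz 0.0153
0.105 544 slope deg -17.7 top z at x=5 0.0967
  tip x 0.06
```

View pics/w10.png

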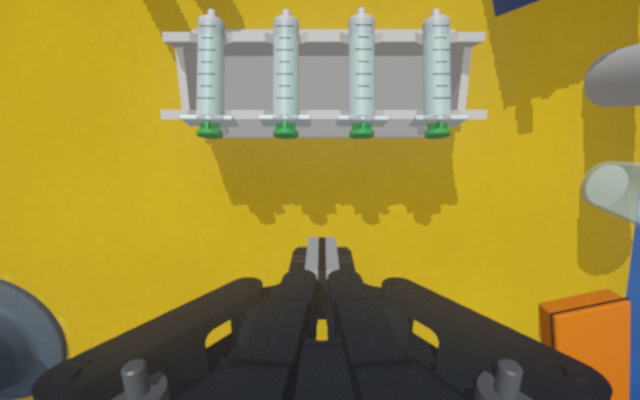

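View pics/sd10.png

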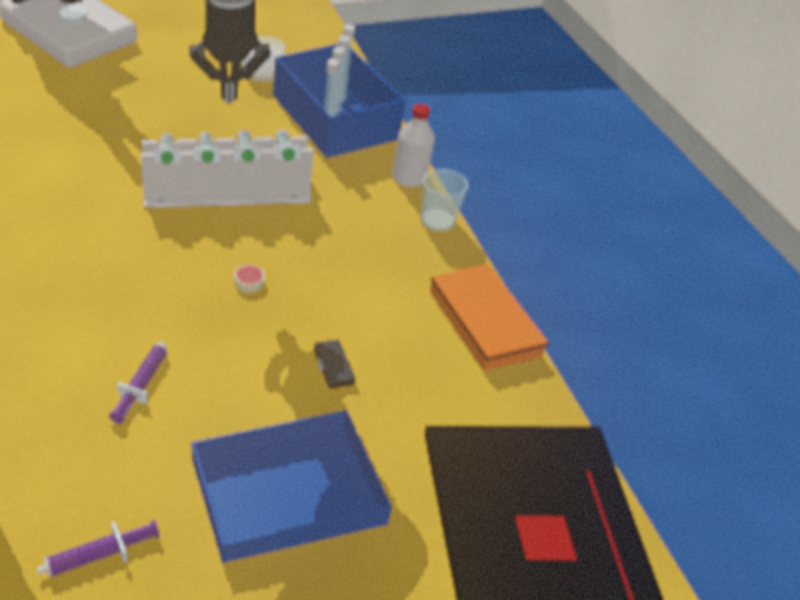

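The wrist view shows all four syringes seated, nozzles downhill (top, row ~15), flanges at row ~118 and green discs at row ~130, with the bench clear of other green syringes. The one in notch −35 (361,75) slopes only 16°, so its front sits about 2 mm high. I press that barrel gently down with shut fingers.

Emit:
servo_tool(plan=[[1,0.4,0,0,1],[1,0.4,0,0,1],[1,0.4,0.5,0,1],[1,0,1,0,1],[0.65,0,1,0,1],[0,0,1,0,1],[0,0,0.8,0,1],[0,0,0.3,0,1],[0,0,0.2,0,1],[0,0,0.1,0,1],[0,0,0,0,1]])

```text
t: 70.12
ee_pos: [0.5813, 0.3115, 0.1011]
tcp_rot: [3.141, -0.001, 1.425]
contact_force: [-0.5, -0.2, 0.1]
finger_gap: -0.001
grasp_force: 0.0
```

```bash
python3 -c "
from h import *
st()"
```

```text
t 70.12 rack [ 0.0343 -0.0364] z 0.1011 yaw 1.425 q7 -0.47 F [-0.5 -0.2  0.1] gap -0.001
```

Emit:
servo_tool(plan=[[0,-0.04,0.15,0,1],[0,0,0.15,0,1],[0,0,0.1,0,1],[0,0,0.1,0,1],[0,0,0,0,1]])

```text
t: 70.75
ee_pos: [0.5803, 0.3116, 0.0882]
tcp_rot: [3.142, -0.001, 1.425]
contact_force: [-5.6, -2.1, 15.1]
finger_gap: -0.003
grasp_force: 6.6
```

Emit:
servo_tool(plan=[[0,0,0.1,0,1],[0,0,0,0,1]])

```text
t: 71.0
ee_pos: [0.5805, 0.3116, 0.0876]
tcp_rot: [-3.142, -0.002, 1.424]
contact_force: [-9.4, -4.0, 27.1]
finger_gap: 0.005
grasp_force: 12.3
```

Emit:
servo_tool(plan=[[0,0,-0.5,0,1],[0,0,-1,0,1],[0,0,-1,0,1],[-0.65,0,-1,0,1],[-1,-0.3,-1,0,1],[-1,-0.4,-0.6,0,1],[-1,-0.4,0,0,1],[-1,0,0,0,1],[0,0,0,0,1],[0,0,0,0,1]])

```text
t: 72.25
ee_pos: [0.5271, 0.1792, 0.2355]
tcp_rot: [3.141, -0.001, 1.426]
contact_force: [0.1, 0.0, -0.3]
finger_gap: 0.001
grasp_force: 0.0
```

```bash
python3 - <<'E'
from h import *
w=grab('wrist');cv2.imwrite('pics/w11.png',w['image'])
st()
P=world(w).reshape(-1,3);xr=(P[:,:2]-O)@U;yr=(P[:,:2]-O)@YR
for k in (-.105,-.035,.035,.105):
    seated(k,[w])
    m=(abs(yr-k)<.003)&(P[:,2]>.05)&(xr>-.025)&(xr<.045);f=np.polyfit(xr[m],P[m,2],1);
    print(k,m.sum(),'slope deg',np.degrees(np.arctan(f[0])).round(2),'top z at x=5',np.polyval(f,.005).round(4))
    fl=(abs(abs(yr-k)-.019)<.003)&(P[:,2]>.085)&(xr<-.02);print('  flange x top',np.percentile(xr[fl],[5,50,95]).round(4))
E
```

```text
t 72.3 rack [-0.1041 -0.0019] z 0.2354 yaw 1.426 q7 -0.4 F [ 0.1  0.4 -0. ] gap -0.0
n 344 disc face [-0.0616 -0.0616 -0.0614] nz [-0.0031  0.0114] yr -0.1037 fl peak -0.05199999999999996 162 bar nz 0.0135
-0.105 588 slope deg -17.51 top z at x=5 0.0969
  flange x top [-0.0447 -0.0377 -0.0309]
n 323 disc face [-0.0617 -0.0616 -0.0615] nz [-0.0037  0.0112] yr -0.0346 fl peak -0.05199999999999996 157 bar nz 0.0131
-0.035 594 slope deg -17.9 top z at x=5 0.0966
  flange x top [-0.0933 -0.0872 -0.0834]
n 328 disc face [-0.0619 -0.0618 -0.0616] nz [-0.0038  0.0113] yr 0.034 fl peak -0.05199999999999996 162 bar nz 0.0131
0.035 582 slope deg -17.83 top z at x=5 0.0967
  flange x top [-0.0932 -0.0875 -0.0421]
n 335 disc face [-0.0619 -0.0618 -0.0616] nz [-0.0032  0.0114] yr 0.1032 fl peak -0.05199999999999996 157 bar nz 0.0132
0.105 577 slope deg -17.88 top z at x=5 0.0967
  flange x top [-0.0449 -0.0379 -0.0311]
```

```bash
python3 -c "
from bench import job
print(job.sign_off())"
```

```text
the job is handed in; nothing more can be done
None
```

All four green-plunger syringes on the bench are seated in their own notches on the rack with their plungers fully home; none jammed, so the tray stays empty, and the job is handed in.

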